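Hold the reference plate beside the culture vial

ROBOT

A 6-joint arm with a two-finger parallel gripper is mounted at the origin on the work surface. World frame = base frame: x ahead of the robot, y to its left, z up, the work surface at z = 0. Lengths are in m, angles in rad, forces in N, time in s.
With the tool pointing down it reaches from about 0.35 to 0.975 m from the base axis. Payload 4.9 kg.
Tool frame: the origin (TCP) lies midway between the tips of the shut fingers; the grasp point (between the pads) lies 19 mm behind it; z points along the fingers, y is the direction in which the jaws open and shut (so a half turn about z gives the same grasp; the last joint's range is limited). The gripper opens to 85 mm and grips with 20 to 120 N. Pads are 22 mm wide; open, the fingers measure 114 mm over their backs; the gripper's body (76 mm by 85 mm) begins 54 mm behind the grasp point. The pads swing forward as they close: fully open they stand 13 mm farther back than shut.
Start: joints at [-1.364, 0.053, 1.613, -0, 1.476, -0.119], TCP at [0.2, -0.592, 0.197] pointing down, gripper open.
Joint ranges: [-3.01, 3.01], [-1.01, 2.22], [0.06, 2.58], [-1.02, 4.17], [0.09, 2.62], [-3.14, 3.14]. Speed limits (rad/s): [2.57, 2.57, 3.14, 3.14, 3.14, 3.14].

INTERFACE

Orientations are given as a rotation vector (axis times angle).
In Python, from station import ctrl gives the robot as it stands.
- The arm moves only by the tool drive_tool, never from a script. Its argument "moves" is one flat list of numbers, 7 for each row, row after row: the turn, a rotation vector about the world's x, y, z in degrees, then the shift along the world's x, y, z in m, then the closure, from 0 (fully open) to 1 (shut). A call has exactly 5 rows; each row shifts and turns the commanded pose from where the row before left it; what a row does not reach is not made up. A row lasts 1/8 s, in which the tool goes at most 62.5 mm and 10.7 degrees, less where a joint would pass 70% of its speed; a pose out of reach is approached as far as the arm can. A call is refused whole if a number of a shift passes 0.0625 or a number of a turn 10.7, either way. A call with a gripper value outside its range is refused whole. The fingers move at their own pace and stop on an object; "newtons" is the grip in N (left out, the last holds). Time passes only in rows, so rows that do not move let the fingers close, or fill a call up. It gives the time, the measured TCP pose, the force and the opening at its end, in the units of the state.
- ctrl.get_obs(): the state, without advancing time (a new reading comes with each control period).
- ctrl.get_image(name): name is "side" or "top" or "wrist"; returns the picture (384x512x3 uint8, red, green, blue); there is no depth.
- ctrl.get_calibration(name): a dict with "fx", "fy", "cx", "cy" (pixels), "rvec" (rotation vector, rad) and "tvec" (3), from world to camera coordinates, as OpenCV has them; the wrist camera has in their place "T_tool_cam" (4x4, takes a point from camera to tool coordinates, whose origin is the TCP and whose axes are the flange's). Camera axes: x right, y down, z forward; pixel columns grow to the right and rows downward; lengths in m; the calibration is good to about 2 mm. The wrist camera is an equidistant fisheye: a pixel r from the principal point sees the ray r / f radians off the axis. A picture is of the moment at which its call begins: read the wrist's pose just before it. get_calibration takes no time and is no camera call.
- ctrl.finish_job(): hands the job in, once; it reports no verdict.
The state is a dict: "t": time; "q": joint angles; "dq": joint speeds; "effort": joint torques, N m; "tool_pos": TCP position; "tool_rot": TCP orientation; "contact_force": force on the tool from outside, world axes, zero at the start; "wrist_torque": the same for the moment, N m; "opening": finger opening in m.
Only numpy, scipy, OpenCV 4.12 (cv2) and the standard library are available. Lean on these libraries where they do the work, as an engineer would, in place of code of your own. Each camera call takes 0.05 s, during which the arm holds its last target.

TASK

Get a turbidity comparison ready on the viewing stand: first stand the tall capped vial upright in the stand's ring, all the way down, and let go of it. Then lift the flap of the black case well open, draw the reference plate out of it by its tab, and hold it up beside the vial, upright and parallel to the stand's white board, above the outlined rectangle with its middle about as high as the board's top edge, touching neither stand nor vial. Finish while holding the plate still there; leave the short vials, the jar, the bottle and the dish where they are.

Things in the scene. Friction and masses are not known exactly. Their poses are not given: they have to be found in the camera images.
- vial: Tall vial: green glass body 26 mm in diameter, black cap of the same diameter, 16 mm high; 95 mm tall in all, about 50 g. Stands loose and upright on the table in the middle lane, in one of three places in a row; the two other vials there look alike but are 60 mm tall. Origin: centre of its underside, z up its axis.
- stand: Fixed viewing stand: black base 110 (x) by 210 (y) by 12 mm; white board 6 mm thick across it at x = -50, its top 102 mm above the table; aluminium ring (see stand_hole) at x = 20, y = -50; grey outlined rectangle 40 by 80 mm about x = 20, y = 50. Origin: centre of the underside, on the table; +x points away from the robot, turned up to 0.3 rad. Stands left or right, the case opposite.
- stand_hole (a point): Centre of the floor of the ring's bore, 12 mm above the table; a seated vial's origin lies here. Ring: outer diameter 44 mm, bore 30 mm, 30 mm high above this point.
- stand_view (a point): The point where the plate's middle (plate_mid) is to be held: 100 mm above the table over the middle of the outlined rectangle; axes as the stand's.
- case: Black case fixed to the table, 130 (x) by 160 (y) by 80 mm high, walls and floor 5 mm, open on top under its grey flap. Inside, two ribs 18 mm high along x form a slot 11 mm wide at y = 0 where the plate stands. Origin: centre of the underside; +x is the hinge side, away from the robot, turned up to 0.3 rad.
- flap (a joint): Angle of the case's flap in rad: 0 closed, 1.57 upright, 1.9 fully open (stop, leaning away from the robot). Starts at 0 to 0.12. Stiff hinge: it stays where it is left and takes about 1 to 2 N at the handle. Flap 130 by 160 mm, 5 mm thick, hinged at the top of the case's +x side.
- flap_handle (a point): Middle of the flap's round steel handle bar: 10 mm in diameter, 90 mm long along the case's y, with 27 mm free under the bar, 16 mm from the flap's free edge. With the flap shut it lies 114 mm from the hinge towards the case's -x and 37 mm above the hinge.
- flap_hinge (a point): Middle of the hinge line (along the case's y), 80.5 mm above the table on the case's +x edge. Its axes turn with the flap.
- plate: Plate hidden under the flap: white frame with three tinted windows, 70 (x) by 8 (y) by 48 mm high, plus a grip tab on top, 40 (x) by 10 mm (y), up to 66 mm; about 60 g. Stands loose in the slot 5 mm above the table, x along the case's x, so its top is 9 mm below the case's rim. Take the tab across its 10 mm; 70 mm is free on each side. Origin: centre of its underside.
- plate_mid (a point): The middle of the plate, 33 mm above its origin; the middle of the tab is 24 mm above this point.
- short_a: Bystander: short vial like the tall one but 60 mm tall. Origin: centre of underside.
- short_b: Bystander: the other short vial, 60 mm tall.
- jar: Bystander: green glass jar, 90 mm in diameter, 120 mm tall, at the back of the table.
- bottle: Bystander: white bottle, 64 mm in diameter, 190 mm tall, at the back of the table.
- dish: Bystander: glass dish with lid, 92 mm in diameter, 20 mm high, at the back.

How it is judged:
By the outcome, as a careful person would: the job done as asked, in the order asked, and still so for the second after the job is handed in, while the arm keeps its last pose, push and grip.
It also fails if it takes over 72 s, if anything falls off the work surface, if the arm or the gripper's body presses on something with over 40 N, if the wrist force passes 120 N, or if a joint passes its speed limit or range.

## Working session

There is one attempt and no reset: what is moved stays moved. The work goes in short steps, Python scripts to look and compute and a tool call to move; the robot and the scene stay as the last step left them, time stands still between calls to the robot, and variables do not carry over. Pictures are saved under pics/ and viewed, and the job is handed in when it is done.

Besides the shell and the picture viewer there is one more tool, called after "Call:" as name(argument=value, ...) on one line, values as JSON. drive_tool: Moves the arm, as the interface text tells. Its arguments: {"type":"object","properties":{"moves":{"type":"array","items":{"type":"number"}},"newtons":{"type":"number"}},"required":["moves"]}

```bash
ls; mkdir -p pics; python3 - <<'E'
from station import ctrl
import cv2
o=ctrl.get_obs(); print(o)
for n in ["side","top","wrist"]:
    print(n,ctrl.get_calibration(n))
    im=ctrl.get_image(n); cv2.imwrite(f"pics/{n}0.png",cv2.cvtColor(im,cv2.COLOR_RGB2BGR))
E
```

```text
pics
{'t': 0.0, 'q': array([-1.36403038e+00,  5.33692374e-02,  1.61431042e+00,  3.99298579e-05,
        1.47600038e+00, -1.18981386e-01]), 'dq': array([-0.0007015 , -0.00089487,  0.00116702,  0.00011535, -0.00133715,
        0.00056232]), 'effort': array([ 1.56382477e-03, -3.93680656e+01, -3.70173240e+01, -1.27363428e-04,
        7.14629365e-03, -1.22418694e-06]), 'tool_pos': array([ 0.19988929, -0.59143523,  0.19604562]), 'tool_rot': array([-3.09795634e+00, -5.09079059e-01,  8.14424685e-05]), 'contact_force': array([-0.16759674, -0.31350105, -0.97610354]), 'wrist_torque': array([ 0.01163238, -0.01528848, -0.03938432]), 'opening': 0.08510227050057959}
side {'fx': 474.7541764656585, 'fy': 474.7541764656585, 'cx': 254.00343040571732, 'cy': 191.5655574054668, 'rvec': array([ 0.27087347, -2.64667276,  1.44915597]), 'tvec': array([0.58326586, 0.15855746, 1.05198849])}
top {'fx': 451.22487303166974, 'fy': 451.22487303166974, 'cx': 258.8786939396223, 'cy': 190.70472044307965, 'rvec': array([ 2.15372523, -2.12130477,  0.10775239]), 'tvec': array([0.00559936, 0.62356997, 1.1048311 ])}
wrist {'fx': 297.3186396354542, 'fy': 297.3186396354542, 'cx': 255.0653378187752, 'cy': 186.47044548655583, 'T_tool_cam': array([[-1.20446290e-03, -9.53570452e-01, -3.01167632e-01,
         7.65429070e-02],
       [ 9.99998964e-01, -9.10989530e-04, -1.11489056e-03,
        -5.34916367e-04],
       [ 7.88766134e-04, -3.01168663e-01,  9.53570561e-01,
        -1.76947095e-01],
       [ 0.00000000e+00,  0.00000000e+00,  0.00000000e+00,
         1.00000000e+00]])}
```

View pics/side0.png

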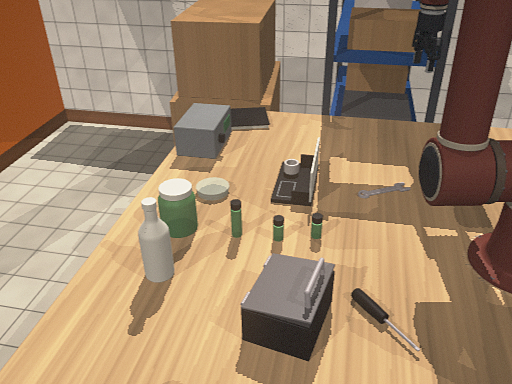

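View pics/top0.png

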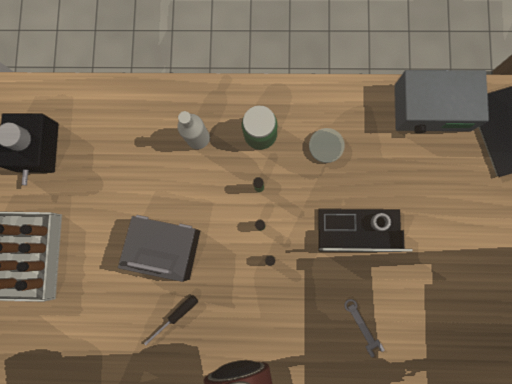

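View pics/wrist0.png

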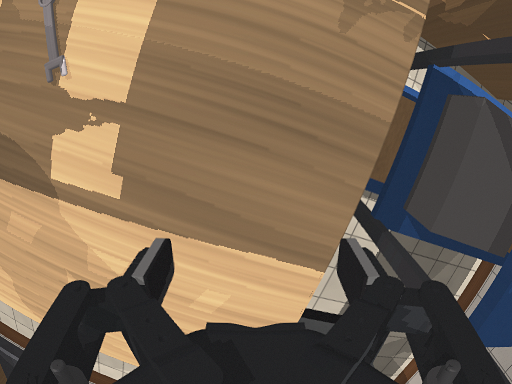

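```bash
cat > h.py <<'E'
import numpy as np, cv2
from scipy.spatial.transform import Rotation as R
from scipy.optimize import least_squares
from station import ctrl
CAL={n:ctrl.get_calibration(n) for n in ["side","top","wrist"]}
def wT(o):
    T=np.eye(4); T[:3,:3]=R.from_rotvec(o["tool_rot"]).as_matrix(); T[:3,3]=o["tool_pos"]; return T@CAL["wrist"]["T_tool_cam"]
def proj(n,P,Tc=None):
    P=np.atleast_2d(P).astype(float);c=CAL[n]
    if n!="wrist":
        K=np.array([[c["fx"],0,c["cx"]],[0,c["fy"],c["cy"]],[0,0,1]])
        return cv2.projectPoints(P,c["rvec"],c["tvec"],K,None)[0].reshape(-1,2)
    p=(P-Tc[:3,3])@Tc[:3,:3]; r=np.hypot(p[:,0],p[:,1])+1e-12; th=np.arctan2(r,p[:,2])
    return np.c_[c["cx"]+c["fx"]*th*p[:,0]/r, c["cy"]+c["fy"]*th*p[:,1]/r]
def back(n,uv,z,Tc=None):
    c=CAL[n];x=(uv[0]-c["cx"])/c["fx"];y=(uv[1]-c["cy"])/c["fy"]
    if n!="wrist":
        Rm=R.from_rotvec(c["rvec"]).as_matrix(); o=-Rm.T@c["tvec"]; d=Rm.T@np.array([x,y,1])
    else:
        th=np.hypot(x,y); d=Tc[:3,:3]@np.array([np.sin(th)*x/th,np.sin(th)*y/th,np.cos(th)]); o=Tc[:3,3]
    return o+d*(z-o[2])/d[2]
def crop(src,dst,x0,y0,x1,y1,s):
    im=cv2.imread(src)[y0:y1,x0:x1]; cv2.imwrite(dst,cv2.resize(im,None,fx=s,fy=s,interpolation=cv2.INTER_CUBIC))
E
python3 - <<'E'
from h import *
crop("pics/top0.png","pics/t_stand.png",305,195,425,265,6)
crop("pics/top0.png","pics/t_case.png",110,205,210,290,7)
crop("pics/side0.png","pics/s_case.png",235,245,345,360,5)
crop("pics/side0.png","pics/s_stand.png",225,130,330,250,5)
crop("pics/top0.png","pics/t_vials.png",240,165,300,275,5)
E
```

```text
(no output)
```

View pics/t_stand.png

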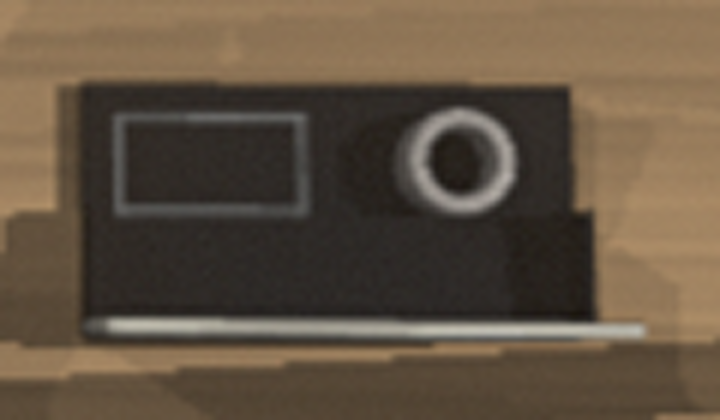

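View pics/t_case.png

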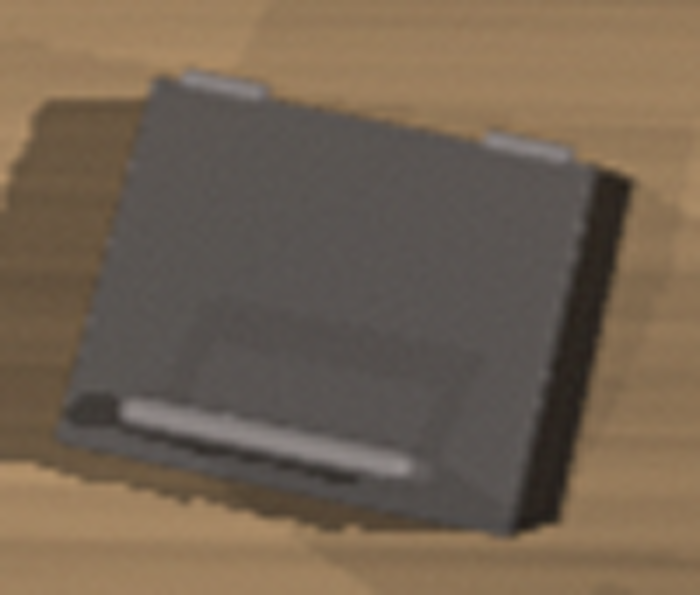

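View pics/s_case.png

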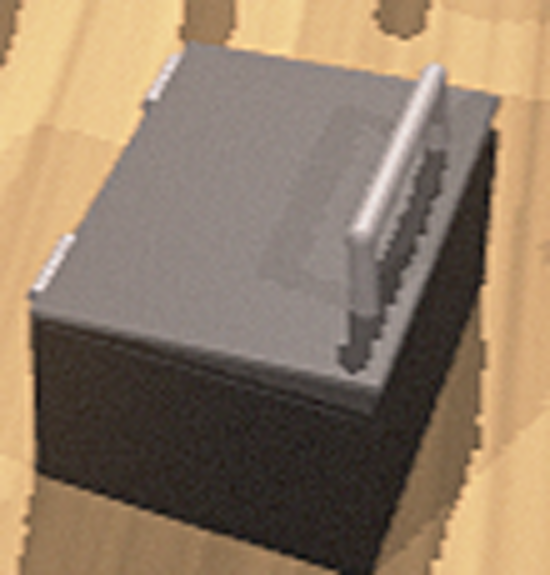

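View pics/s_stand.png

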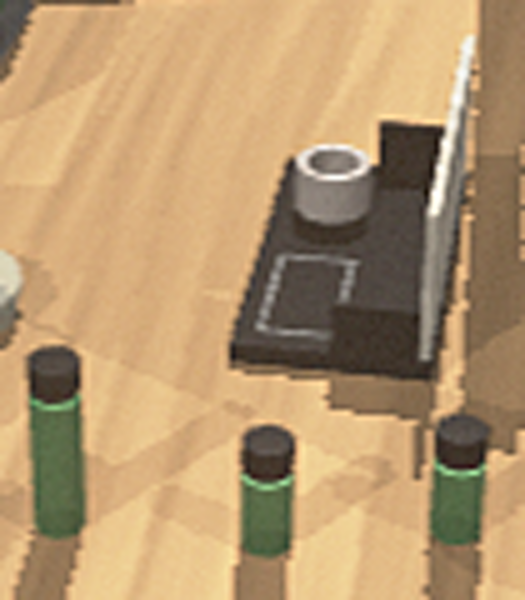

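View pics/t_vials.png

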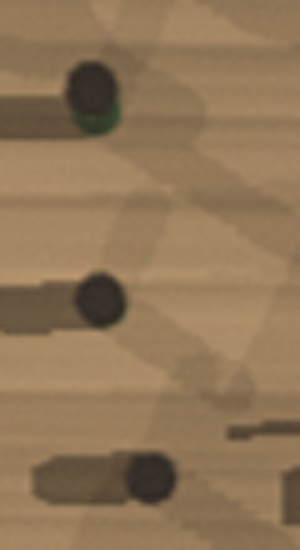

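```bash
cat > fit.py <<'E'
from h import *
def px(L,s,x0,y0): return [((a+.5)/s-.5+x0,(b+.5)/s-.5+y0) for a,b in L]
def w(P,p): c,s=np.cos(p[2]),np.sin(p[2]); P=np.atleast_2d(P); return np.c_[p[0]+c*P[:,0]-s*P[:,1],p[1]+s*P[:,0]+c*P[:,1],P[:,2]]
# stand
ts=np.array(px([(113,112),(307,114),(309,216),(113,216),(463,161),(82,86),(570,86)],6,305,195))
tP=np.array([(40,90,12),(40,10,12),(0,10,12),(0,90,12),(20,-50,42),(55,105,12),(55,-105,12)])/1e3
ss=np.array(px([(285,257),(358,260),(258,330),(335,162),(235,350)],5,225,130))
sP=np.array([(40,10,12),(0,10,12),(40,90,12),(20,-50,42),(55,105,12)])/1e3
def f(p): return np.r_[(proj("top",w(tP,p))-ts).ravel(),(proj("side",w(sP,p))-ss).ravel()]
r=least_squares(f,[.5,-.25,0]);print("stand",r.x);print(f(r.x).reshape(-1,2).round(1).tolist())
for n,a,b in(("top",ts,tP),("side",ss,sP)):
    g=least_squares(lambda p:(proj(n,w(b,p))-a).ravel(),r.x);print(n,g.x)
S=r.x
# case
def fl(P,th): # P: distance from hinge toward -x, y, height above hinge
    P=np.array(P,float);c,s=np.cos(th),np.sin(th); return np.c_[.065-c*P[:,0]+s*P[:,2],P[:,1],.0805+s*P[:,0]+c*P[:,2]]
F=np.array([(0,80,5),(0,-80,5),(130,-80,5),(130,80,5),(114,45,37),(114,-45,37)])/1e3
tc=np.array(px([(155,80),(595,172),(510,535),(58,438),(124,408),(408,466)],7,110,205))
F2=F
sc=np.array(px([(188,45),(30,297),(497,100),(375,385),(437,70),(362,232)],5,235,245)) 
# side view: left=+x ; up = -y
F2=np.array([(0,-80,5),(0,80,5),(130,-80,5),(130,80,5),(114,-45,37),(114,45,37)])/1e3
sb=np.array(px([(370,572),(38,472)],5,235,245)); B=np.array([(-65,80,0),(65,80,0)])/1e3
def fc(p): return np.r_[(proj("top",w(fl(F,p[3]),p))-tc).ravel(),(proj("side",w(fl(F2,p[3]),p))-sc).ravel(),(proj("side",w(B,p))-sb).ravel()]
r=least_squares(fc,[.5,.25,0,.05],loss="soft_l1");print("case",r.x);print(fc(r.x).reshape(-1,2).round(1).tolist())
C=r.x
# vial
tv=px([(92,88)],5,240,165)[0];sv=px([(55,358)],5,225,130)[0]
print(back("top",tv,.095),back("side",sv,.095))
for q in[(100,300),(150,478)]: print("short",back("top",px([q],5,240,165)[0],.06))
print("hole",w([.02,-.05,.012],S),"view",w([.02,.05,.1],S),"plate",w([0,0,.005],C),"handle",w(fl([(.114,0,.037)],C[3]),C))
E
python3 fit.py
```

```text
stand [ 0.52817045 -0.24271608  0.01577011]
[[0.3, 1.6], [-0.8, 1.2], [-0.8, -0.2], [0.5, -0.2], [-0.3, 0.4], [-0.5, 0.2], [0.2, 0.0], [-0.6, -0.8], [-1.1, -0.1], [0.4, -0.2], [-0.5, -0.7], [-1.4, -1.8]]
top [ 0.5292516  -0.24309128  0.01154684]
side [ 0.52600403 -0.23929002  0.01934351]
case [ 0.47302741  0.25719844 -0.1829388   0.0893317 ]
[[-0.1, -0.4], [0.6, -0.6], [0.1, 1.1], [-0.4, 1.3], [2.1, 1.1], [-0.9, 0.7], [-0.4, -2.5], [-0.9, 1.2], [0.7, -2.2], [0.9, -0.0], [-0.8, 0.4], [-0.2, 0.3], [-0.4, 0.8], [-0.9, -1.1]]
[0.6370949  0.01576688 0.095     ] [0.63543614 0.01687514 0.095     ]
short [0.5363694  0.01119822 0.06      ]
short [ 0.44972799 -0.014766    0.06      ]
hole [[ 0.54895644 -0.29239448  0.012     ]] view [[ 0.54737949 -0.19240691  0.1       ]] plate [[0.47302741 0.25719844 0.005     ]] handle [[0.42853784 0.26542934 0.12752274]]
```

Call:
drive_tool(moves=[0,0,-3.2,0.054,0.056,0.01,0,0,0,-3.2,0.054,0.056,0.01,0,0,0,-3.2,0.054,0.056,0.01,0,0,0,-3.2,0.054,0.056,0.01,0,0,0,-3.2,0.054,0.056,0.01,0])

```text
t: 0.78
tool_pos: [0.4162, -0.3672, 0.2372]
tool_rot: [-3.141, -0.07, 0.0]
contact_force: [0.7, 0.6, 0.2]
opening: 0.0854
```

Call:
drive_tool(moves=[0,0,-2.7,0.05,0.05,0.01,0,0,0,0,0,0,0,0,0,0,0,0,0,0,0,0,0,0,0,0,0,0,0,0,0,0,0,0,0])

```text
t: 1.4
tool_pos: [0.458, -0.3262, 0.2455]
tool_rot: [-3.141, 0.004, 0.001]
contact_force: [0.3, 0.7, -0.4]
opening: 0.0854
```

```bash
cat > snap.py <<'E'
import sys
from h import *
n,name=sys.argv[1],sys.argv[2]
o=ctrl.get_obs(); im=ctrl.get_image(n); cv2.imwrite(f"pics/{name}.png",cv2.cvtColor(im,cv2.COLOR_RGB2BGR))
np.savez(f"pics/{name}.npz",**{k:v for k,v in o.items()})
print(o["t"],o["tool_pos"].round(4),o["tool_rot"].round(4),o["q"].round(3),o["contact_force"].round(1),round(o["opening"],4))
E
python3 snap.py wrist w1
```

```text
1.4 [ 0.458  -0.3262  0.2455] [-3.1413e+00  4.2000e-03  8.0000e-04] [-0.751 -0.12   1.702 -0.     1.561  0.822] [ 0.3  0.7 -0.4] 0.0854
```

View pics/w1.png

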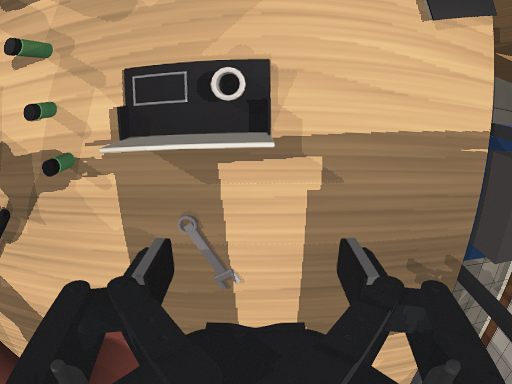

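```bash
python3 - <<'E'
from h import *
crop("pics/w1.png","pics/w1s.png",95,50,285,160,4)
E
```

```text
(no output)
```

View pics/w1s.png

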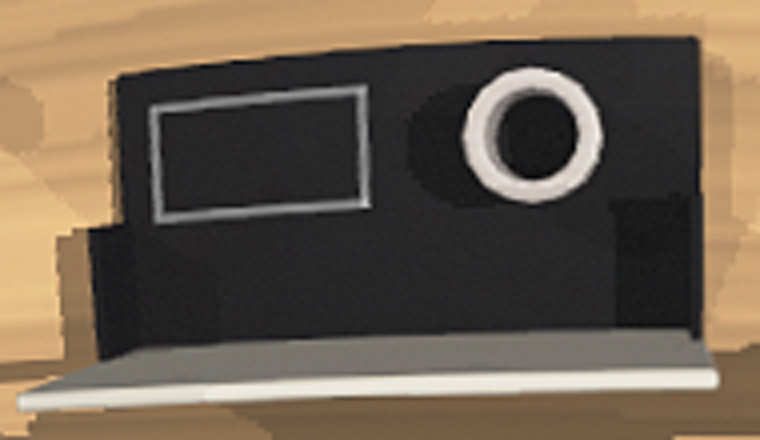

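Call:
drive_tool(moves=[0,0,0,0.03,0.056,0,0,0,0,0,0.03,0.056,0,0,0,0,0,0.03,0.056,0,0,0,0,0,0.03,0.056,0,0,0,0,0,0.03,0.056,0,0])

```text
t: 2.08
tool_pos: [0.6072, -0.0487, 0.246]
tool_rot: [3.141, -0.003, 0.001]
contact_force: [1.1, 0.0, 0.3]
opening: 0.0851
```

```bash
cat > fit2.py <<'E'
from h import *
from fit import px,w,tP,ts,sP,ss
Z=np.load("pics/w1.npz");Tc=wT(Z)
a=np.array(px([(149,105),(369,86),(371,207),(155,224),(532,135),(118,76),(698,37)],4,95,50))
f=lambda p:(proj("wrist",w(tP,p),Tc)-a).ravel()
r=least_squares(f,[.528,-.243,.015]);print("wrist stand",r.x,f(r.x).reshape(-1,2).round(1).tolist())
g=lambda p:np.r_[f(p),(proj("top",w(tP,p))-ts).ravel()*1.3,(proj("side",w(sP,p))-ss).ravel()]
r=least_squares(g,r.x);S=r.x;print("all",r.x)
print("hole",w([.02,-.05,.012],S),"view",w([.02,.05,.1],S))
print("ring from wrist",back("wrist",a[4],.042,Tc),"top",back("top",ts[4],.042),"side",back("side",ss[3],.042))
E
python3 fit2.py | grep -v "^top\|^case"; python3 snap.py wrist w2
```

```text
stand [ 0.52817045 -0.24271608  0.01577011]
[[0.3, 1.6], [-0.8, 1.2], [-0.8, -0.2], [0.5, -0.2], [-0.3, 0.4], [-0.5, 0.2], [0.2, 0.0], [-0.6, -0.8], [-1.1, -0.1], [0.4, -0.2], [-0.5, -0.7], [-1.4, -1.8]]
side [ 0.52600403 -0.23929002  0.01934351]
[[-0.1, -0.4], [0.6, -0.6], [0.1, 1.1], [-0.4, 1.3], [2.1, 1.1], [-0.9, 0.7], [-0.4, -2.5], [-0.9, 1.2], [0.7, -2.2], [0.9, -0.0], [-0.8, 0.4], [-0.2, 0.3], [-0.4, 0.8], [-0.9, -1.1]]
[0.6370949  0.01576688 0.095     ] [0.63543614 0.01687514 0.095     ]
short [0.5363694  0.01119822 0.06      ]
short [ 0.44972799 -0.014766    0.06      ]
hole [[ 0.54895644 -0.29239448  0.012     ]] view [[ 0.54737949 -0.19240691  0.1       ]] plate [[0.47302741 0.25719844 0.005     ]] handle [[0.42853784 0.26542934 0.12752274]]
wrist stand [ 0.52970327 -0.2412075   0.00673982] [[0.9, 1.3], [-0.8, 1.1], [-0.5, -0.8], [0.6, -1.2], [-0.1, 0.2], [-0.8, -0.4], [0.7, -0.2]]
all [ 0.52917086 -0.24189485  0.0103706 ]
hole [[ 0.5496883  -0.29168476  0.012     ]] view [[ 0.54865126 -0.19169013  0.1       ]]
ring from wrist [ 0.55024941 -0.29121844  0.042     ] top [ 0.55005018 -0.29309457  0.042     ] side [ 0.54700877 -0.2885904   0.042     ]
2.075 [ 0.6072 -0.0487  0.246 ] [ 3.1413e+00 -2.8000e-03  7.0000e-04] [-0.202 -0.009  1.595 -0.     1.555  1.371] [1.1 0.  0.3] 0.0851
```

View pics/w2.png

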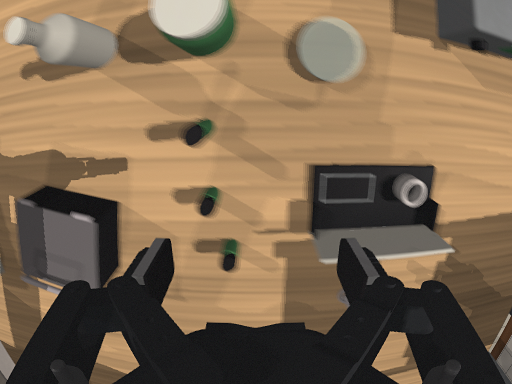

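Call:
drive_tool(moves=[0,0,0,0.015,0.03,-0.02,0.3,0,0,0,0.0125,0.0315,-0.02,0.3,0,0,0,0,0,-0.03,0.3,0,0,0,0,0,0,0.3,0,0,0,0,0,0,0.3])

```text
t: 2.75
tool_pos: [0.6344, 0.011, 0.177]
tool_rot: [3.141, -0.003, 0.002]
contact_force: [1.1, 0.9, -0.1]
opening: 0.0596
```

```bash
python3 snap.py wrist w3;python3 -c "
from h import *
crop('pics/w3.png','pics/w3c.png',130,120,380,320,3)
Tc=wT(np.load('pics/w3.npz'));print(proj('wrist',[[.6365,.016,.095],[.6365,.016,0]],Tc))"
```

```text
2.75 [0.6344 0.011  0.177 ] [ 3.1414e+00 -2.6000e-03  1.8000e-03] [-0.1    0.087  1.611 -0.     1.442  1.473] [ 1.1  0.9 -0.1] 0.0596
[[250.17001188 178.66684475]
 [251.47013467 157.15706759]]
```

View pics/w3c.png

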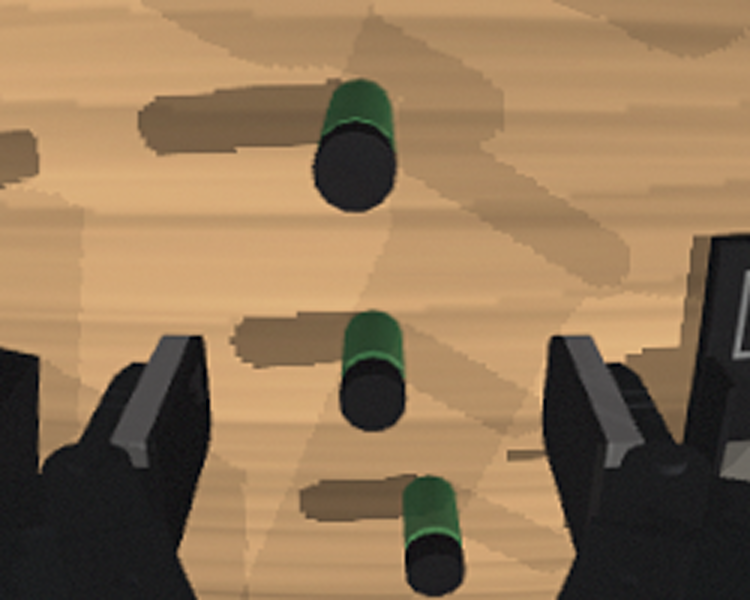

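```bash
python3 -c "
from h import *
Tc=wT(np.load('pics/w3.npz'));print(back('wrist',(248.2,176.9),.095,Tc), ctrl.get_obs()['tool_pos'])"
```

```text
[0.63816806 0.01777006 0.095     ] [0.63484326 0.01091061 0.17774954]
```

Call:
drive_tool(moves=[0,0,0,0.0025,0.0055,-0.02,0.3,0,0,0,0,0,-0.035,0.3,0,0,0,0,0,-0.04,0.3,0,0,0,0,0,-0.03,0.3,0,0,0,0,0,0,0.3], newtons=30)

```text
t: 3.42
tool_pos: [0.6336, 0.0175, 0.047]
tool_rot: [-3.141, 0.001, 0.011]
contact_force: [-0.5, -0.4, 0.4]
opening: 0.0599
```

Call:
drive_tool(moves=[0,0,0,0,0,0,1,0,0,0,0,0,0,1,0,0,0,0,0,0,1,0,0,0,0,0,0,1,0,0,0,0,0,0,1], newtons=30)

```text
t: 4.05
tool_pos: [0.6382, 0.0171, 0.0533]
tool_rot: [3.141, -0.001, 0.006]
contact_force: [0.8, -0.0, 5.2]
opening: 0.0242
```

Call:
drive_tool(moves=[0,0,0,0,0,0.04,1,0,0,0,0,0,0.04,1,0,0,0,-0.014,-0.05,0.01,1,0,0,0,-0.015,-0.055,0,1,0,0,0,-0.015,-0.055,0,1])

```text
t: 4.68
tool_pos: [0.592, -0.1441, 0.1413]
tool_rot: [3.141, 0.0, 0.001]
contact_force: [0.6, -0.7, -1.1]
opening: 0.0239
```

Call:
drive_tool(moves=[0,0,0,-0.015,-0.055,0,1,0,0,0,-0.015,-0.05,0,1,0,0,0,-0.013,-0.044,0,1,0,0,0,0,0,0,1,0,0,0,0,0,0,1])

```text
t: 5.3
tool_pos: [0.5494, -0.2913, 0.1407]
tool_rot: [-3.141, 0.001, 0.0]
contact_force: [-0.0, -0.2, -1.1]
opening: 0.0242
```

```bash
python3 snap.py wrist w4;python3 snap.py side s4;python3 -c "
from h import *
crop('pics/w4.png','pics/w4c.png',130,100,380,340,3)
crop('pics/s4.png','pics/s4c.png',200,60,370,240,4)"
```

```text
5.3 [ 0.5494 -0.2913  0.1407] [-3.1408e+00  1.3000e-03  2.0000e-04] [-6.070e-01  8.600e-02  1.674e+00  1.000e-03  1.382e+00  9.640e-01] [-0.  -0.2 -1.1] 0.0242
5.35 [ 0.5497 -0.2908  0.1407] [-3.141e+00 -4.000e-04  2.000e-04] [-0.606  0.086  1.674  0.     1.382  0.964] [-1.   0.1 -1.1] 0.024
```

View pics/w4c.png

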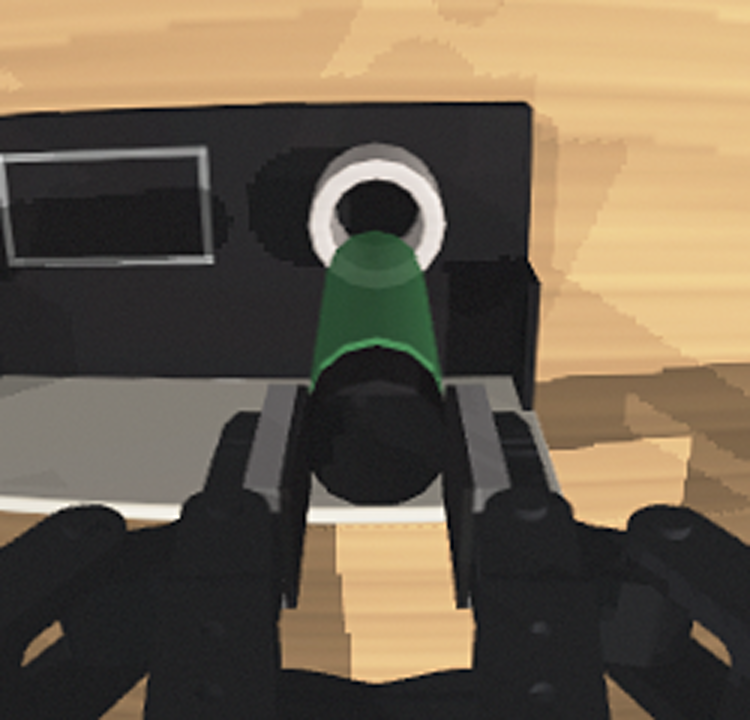

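View pics/s4c.png

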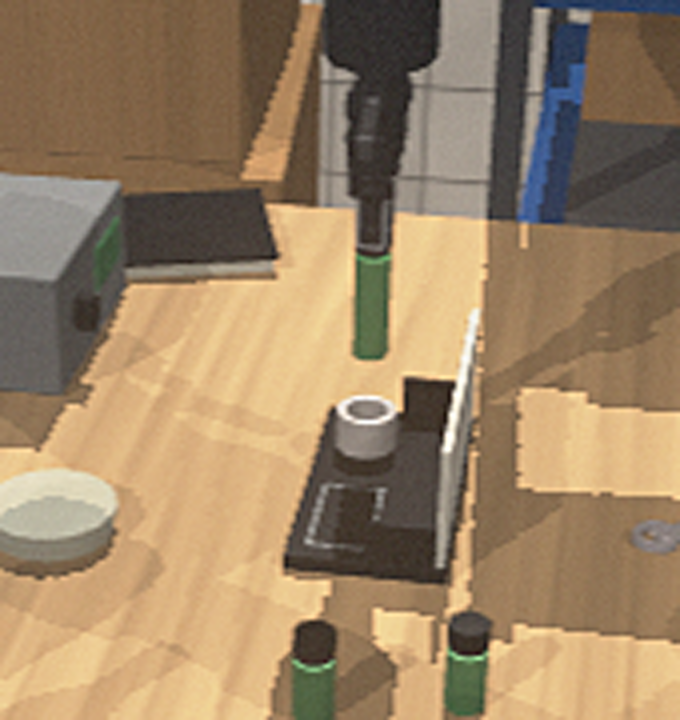

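```bash
cat > ov.py <<'E'
from h import *
Tc=wT(np.load('pics/w4.npz'))
im=cv2.imread('pics/w4c.png')
t=np.linspace(0,2*np.pi,60)
def circ(c,r,z,col):
    p=proj("wrist",np.c_[c[0]+r*np.cos(t),c[1]+r*np.sin(t),0*t+z],Tc); q=((p-[130,100]+.5)*3-.5)
    cv2.polylines(im,[np.round(q*8).astype(int).reshape(-1,1,2)],True,col,1,cv2.LINE_AA,3)
circ((.550,-.292),.022,.042,(0,0,255));circ((.550,-.292),.015,.042,(0,0,255))
circ((.5485,-.2913),.013,.0875,(255,255,0)); circ((.5485,-.2913),.013,.1825,(255,255,0))
cv2.imwrite('pics/w4o.png',im[100:560,200:560])
E
python3 ov.py
```

```text
(no output)
```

View pics/w4o.png

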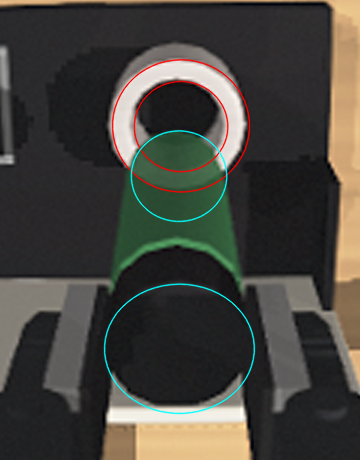

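Call:
drive_tool(moves=[0,0,0,0.0012,-0.0007,0,1,0,0,0,0,0,-0.015,1,0,0,0,0,0,-0.015,1,0,0,0,0,0,0,1,0,0,0,0,0,0,1])

```text
t: 6.02
tool_pos: [0.5506, -0.2924, 0.1105]
tool_rot: [-3.141, 0.001, 0.001]
contact_force: [0.0, 0.5, 0.2]
opening: 0.0241
```

```bash
python3 snap.py wrist w5;python3 snap.py side s5;python3 -c "
from h import *
crop('pics/w5.png','pics/w5c.png',200,130,310,280,5)
crop('pics/s5.png','pics/s5c.png',265,100,325,180,8)"
```

```text
6.025 [ 0.5506 -0.2924  0.1105] [-3.1413e+00  9.0000e-04  8.0000e-04] [-0.607  0.116  1.694 -0.     1.332  0.964] [0.  0.5 0.2] 0.0241
6.075 [ 0.5509 -0.2926  0.1111] [ 3.1414e+00 -1.0000e-03  5.0000e-04] [-0.608  0.115  1.694  0.     1.332  0.964] [ 0.2 -0.5  0.8] 0.0238
```

View pics/w5c.png

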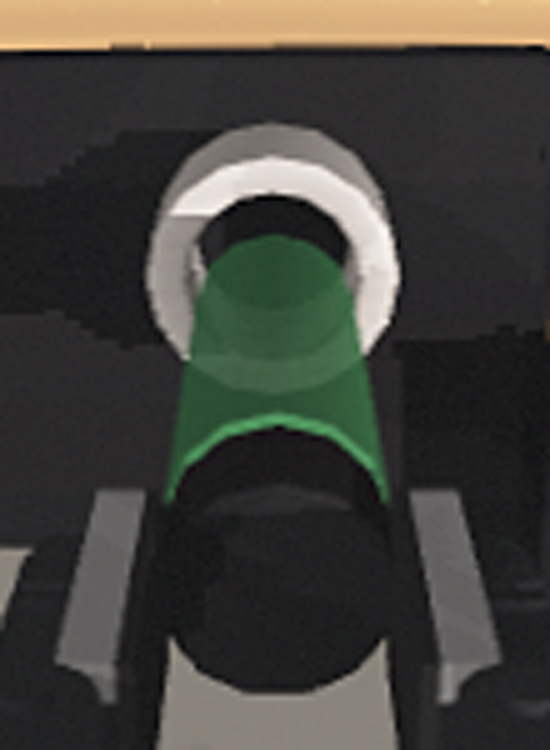

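View pics/s5c.png

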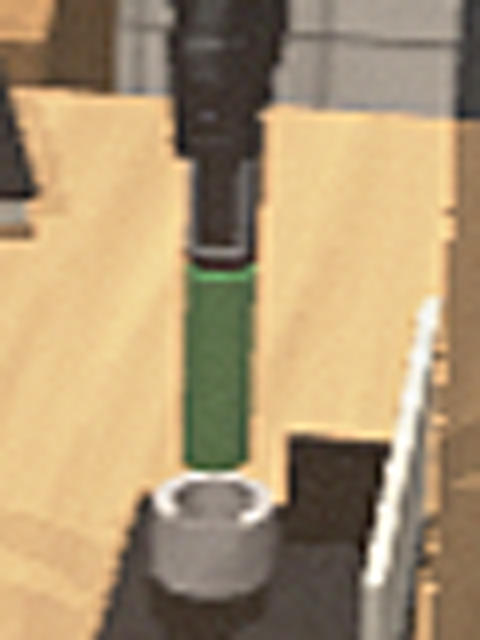

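```bash
cat > ov2.py <<'E'
from h import *
Tc=wT(np.load('pics/w5.npz'))
im=cv2.imread('pics/w5c.png')
t=np.linspace(0,2*np.pi,60)
def circ(c,r,z,col):
    p=proj("wrist",np.c_[c[0]+r*np.cos(t),c[1]+r*np.sin(t),0*t+z],Tc); q=((p-[200,130]+.5)*5-.5)
    cv2.polylines(im,[np.round(q*8).astype(int).reshape(-1,1,2)],True,col,1,cv2.LINE_AA,3)
circ((.5500,-.2915),.022,.042,(0,0,255));circ((.550,-.2915),.015,.042,(0,0,255))
circ((.5500,-.2922),.013,.0577,(255,255,0)); circ((.5500,-.2922),.013,.1365,(255,255,0));circ((.5500,-.2922),.013,.1527,(255,0,255))
cv2.imwrite('pics/w5o.png',im)
E
python3 ov2.py
```

```text
(no output)
```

View pics/w5o.png

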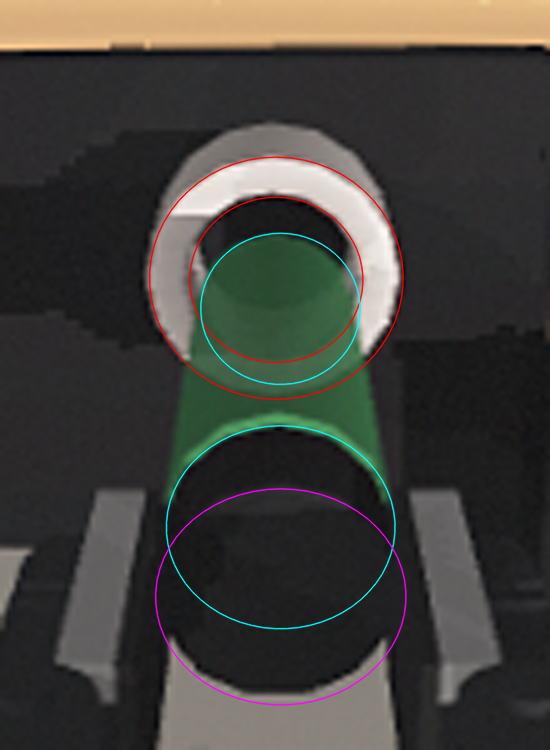

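Call:
drive_tool(moves=[0,0,0,0,0.0004,-0.008,1,0,0,0,0,0,-0.009,1,0,0,0,0,0,-0.009,1,0,0,0,0,0,0,1,0,0,0,0,0,0,1])

```text
t: 6.75
tool_pos: [0.5508, -0.2921, 0.0849]
tool_rot: [-3.142, 0.001, -0.0]
contact_force: [0.2, 0.8, -1.2]
opening: 0.0244
```

Call:
drive_tool(moves=[0,0,0,0,0,-0.006,1,0,0,0,0,0,-0.006,1,0,0,0,0,0,-0.005,1,0,0,0,0,0,0,1,0,0,0,0,0,0,1])

```text
t: 7.38
tool_pos: [0.5508, -0.2921, 0.068]
tool_rot: [3.142, -0.001, 0.0]
contact_force: [-0.4, 0.8, -0.6]
opening: 0.0239
```

Call:
drive_tool(moves=[0,0,0,0,0,-0.002,1,0,0,0,0,0,-0.001,1,0,0,0,0,0,-0.001,1,0,0,0,0,0,0,1,0,0,0,0,0,0,1])

```text
t: 8.0
tool_pos: [0.5516, -0.2924, 0.0654]
tool_rot: [3.141, -0.001, 0.003]
contact_force: [-1.0, 1.8, 5.4]
opening: 0.024
```

Call:
drive_tool(moves=[0,0,0,0,0,0,0.3,0,0,0,0,0,0,0.3,0,0,0,0,0,0,0.3,0,0,0,0,0,0,0.3,0,0,0,0,0,0.03,0.3])

```text
t: 8.62
tool_pos: [0.5486, -0.2906, 0.0908]
tool_rot: [-3.138, 0.001, 0.009]
contact_force: [-0.2, 0.8, 0.9]
opening: 0.06
```

Call:
drive_tool(moves=[0,0,0,0,0,0.04,0.3,0,0,0,0,0,0.05,0.3,0,0,4,0,0,0.03,0.3,0,0,8,0,0.02,0,0.3,0,0,8,0,0.02,0,0.3])

```text
t: 9.25
tool_pos: [0.5509, -0.2519, 0.2147]
tool_rot: [3.092, 0.551, 0.002]
contact_force: [0.0, -0.3, 0.5]
opening: 0.06
```

```bash
python3 snap.py wrist w6;python3 snap.py side s6;python3 -c "
from h import *
crop('pics/s6.png','pics/s6c.png',240,80,340,220,5)
"
```

```text
9.25 [ 0.5509 -0.2519  0.2147] [3.0921e+00 5.5070e-01 1.5000e-03] [-0.552 -0.003  1.641  0.     1.503  0.667] [ 0.  -0.3  0.5] 0.06
9.3 [ 0.5509 -0.2495  0.2142] [-3.0901e+00 -5.5800e-01 -1.1000e-03] [-0.549 -0.004  1.643  0.002  1.504  0.664] [ 1.3  1.7 -0.2] 0.0599
```

View pics/w6.png

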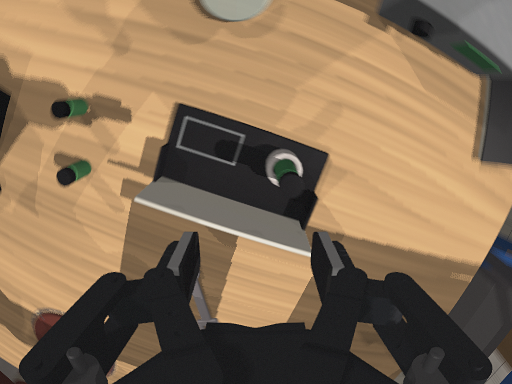

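View pics/s6c.png

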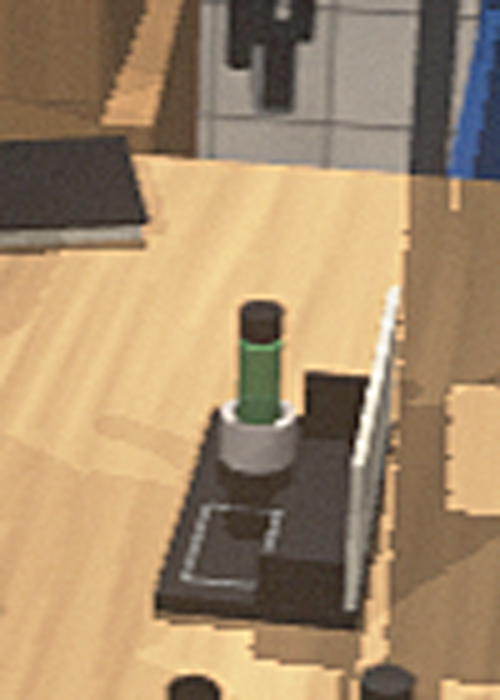

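Call:
drive_tool(moves=[0,0,10,-0.01,0.055,0.005,0.3,0,0,10,-0.012,0.058,0,0.3,0,0,10,-0.013,0.058,0,0.3,0,0,10,-0.014,0.058,0,0.3,0,0,10,-0.014,0.058,0,0.3])

```text
t: 9.98
tool_pos: [0.4873, 0.036, 0.2189]
tool_rot: [2.572, 1.804, 0.001]
contact_force: [0.4, -0.0, -0.7]
opening: 0.0601
```

Call:
drive_tool(moves=[0,0,9.5,-0.015,0.058,0,0.3,0,0,0,-0.014,0.058,0,0.3,0,0,0,-0.014,0.05,0,0.3,0,0,0,0,0,0,0.3,0,0,0,0,0,0,0.3])

```text
t: 10.6
tool_pos: [0.4451, 0.2003, 0.2188]
tool_rot: [2.417, 2.006, -0.001]
contact_force: [-0.6, 0.7, 0.3]
opening: 0.0596
```

```bash
python3 snap.py wrist w7; python3 -c "
from h import *
print(proj('side',[.55,-.292,.107]), (261/5+240,307/5+80))"
```

```text
10.6 [0.4451 0.2003 0.2188] [ 2.4168e+00  2.0062e+00 -7.0000e-04] [ 2.710e-01 -2.960e-01  1.896e+00 -1.000e-03  1.542e+00  4.560e-01] [-0.6  0.7  0.3] 0.0596
[[291.41674793 141.06903611]] (292.2, 141.4)
```

View pics/w7.png

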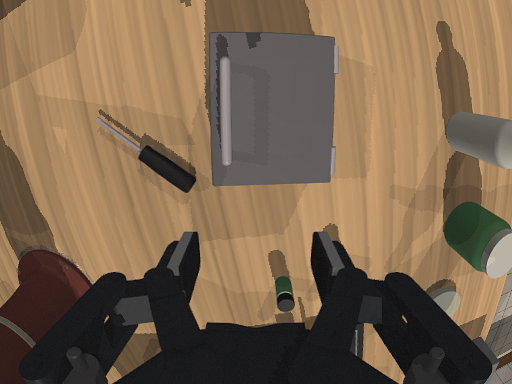

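```bash
python3 - <<'E' | tail -4
from h import *
import fit
from fit import w,fl,F,fc
Tc=wT(np.load("pics/w7.npz"))
crop("pics/w7.png","pics/w7c.png",200,20,350,195,4)
a=np.array([(334,37),(330,182),(212.5,185),(209,33),(225,58),(226.5,163)])
f=lambda p:(proj("wrist",w(fl(F,p[3]),p),Tc)-a).ravel()
r=least_squares(f,fit.C);print("wrist",r.x.round(4),f(r.x).reshape(-1,2).round(1).tolist())
g=lambda p:np.r_[f(p),fc(p)]
r=least_squares(g,fit.C,loss="soft_l1");p=r.x;print("all",p.round(4),g(p).reshape(-1,2)[:6].round(1).tolist())
print("handle",w(fl([(.114,0,.037)],p[3]),p),"hinge",w([.065,0,.0805],p))
b=((proj("wrist",w(fl([(.114,0,.037)],p[3]),p),Tc)));print(b,back("wrist",(225.7,110),.1275,Tc))
E
```

```text
wrist [ 0.4738  0.2598 -0.1836  0.109 ] [[0.9, -0.8], [0.3, 0.5], [-0.6, 1.7], [-0.6, -1.7], [0.0, 3.1], [0.1, -2.8]]
all [ 0.4736  0.2586 -0.1818  0.0972] [[0.7, 0.1], [0.3, 1.5], [-0.4, 2.4], [-0.8, -0.1], [-0.6, 4.7], [-0.3, -1.8]]
handle [[0.42942309 0.26674539 0.12839386]] hinge [[0.53748142 0.24688149 0.0805    ]]
[[225.07157121 112.43043003]] [0.43031922 0.26875948 0.1275    ]
```

View pics/w7c.png

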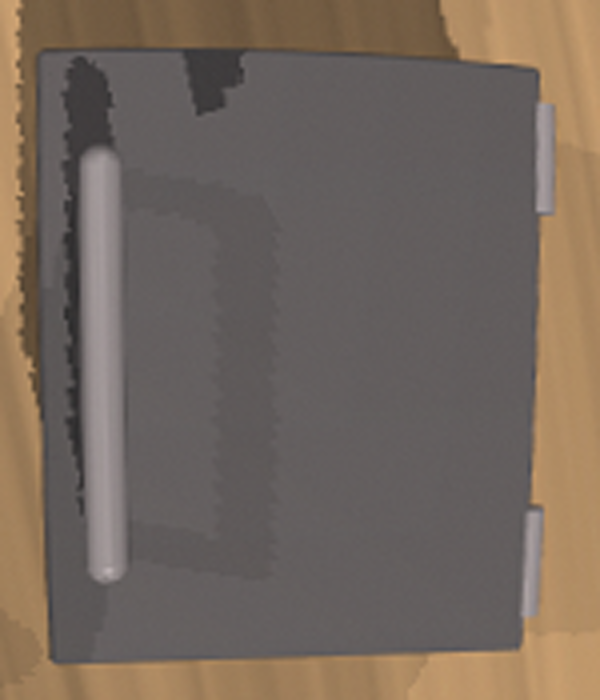

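Call:
drive_tool(moves=[0,0,0,-0.0075,0.033,0,0.3,0,0,0,-0.0079,0.0339,-0.02,0.3,0,0,0,0,0,-0.045,0.4,0,0,0,0,0,-0.043,0.4,0,0,0,0,0,0,0.4])

```text
t: 11.28
tool_pos: [0.4271, 0.2652, 0.1068]
tool_rot: [-2.417, -2.003, 0.013]
contact_force: [0.0, -0.3, -0.3]
opening: 0.0513
```

```bash
python3 snap.py wrist w8;python3 snap.py side s8; python3 -c "
from h import *
crop('pics/s8.png','pics/s8c.png',200,180,380,360,4)"
```

```text
11.275 [0.4271 0.2652 0.1068] [-2.4172 -2.0032  0.0131] [ 0.408 -0.164  1.975 -0.     1.339  0.595] [ 0.  -0.3 -0.3] 0.0513
11.325 [0.429  0.2663 0.1098] [-2.4181 -2.0045  0.005 ] [ 0.408 -0.166  1.972 -0.     1.339  0.595] [0.4 0.5 0.9] 0.0513
```

View pics/w8.png

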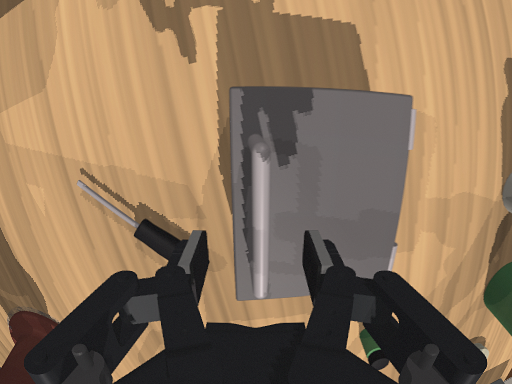

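View pics/s8c.png

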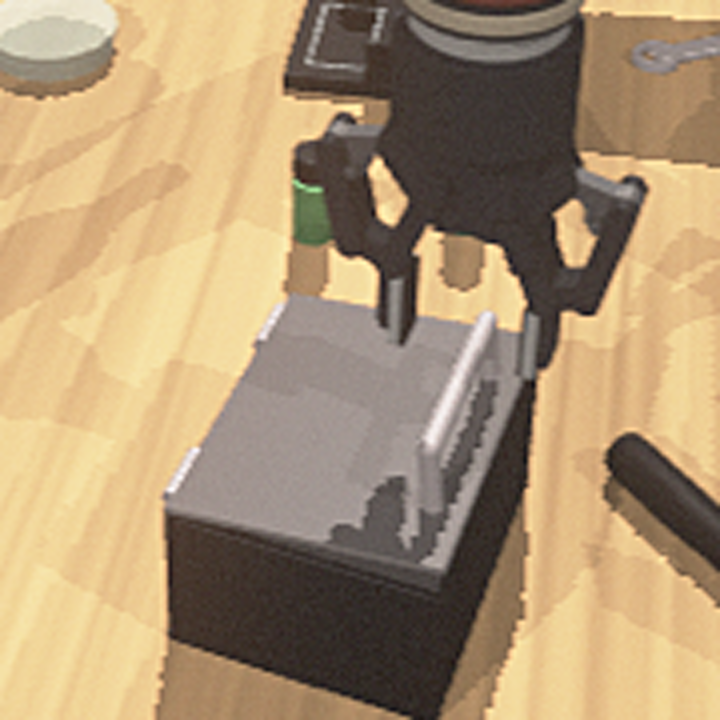

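```bash
python3 -c "
from h import *
o=np.load('pics/w8.npz');Tc=wT(o)
p=o['tool_pos']; P=np.array([p,p+[0,0,.019],[.4297,.2672,.1283]]);print(proj('wrist',P,Tc))
o=np.load('pics/s8.npz');p=o['tool_pos']; P=np.array([p,p+[0,0,.019],[.4297,.2672,.1283]]);print((proj('side',P)-[200,180]+.5)*4-.5)
"
```

```text
[[256.42919806 218.13161391]
 [256.34000135 231.14222683]
 [260.15168315 229.31981634]]
[[455.27024014 410.13675111]
 [457.62314499 378.40403779]
 [455.81480463 380.54002255]]
```

Call:
drive_tool(moves=[0,0,0,0.0015,0,0,1,0,0,0,0,0,0,1,0,0,0,0,0,0,1,0,0,0,0,0,0,1,0,0,0,0,0,0,1], newtons=25)

```text
t: 12.0
tool_pos: [0.4307, 0.2679, 0.1109]
tool_rot: [-2.416, -2.008, 0.0]
contact_force: [-0.1, -0.4, -0.4]
opening: 0.0001
```

```bash
python3 snap.py wrist w9;python3 snap.py side s9; python3 -c "
from h import *
crop('pics/s9.png','pics/s9c.png',200,180,380,360,4)"
```

```text
12.0 [0.4307 0.2679 0.1109] [-2.4158e+00 -2.0083e+00  2.0000e-04] [ 0.41  -0.163  1.968 -0.     1.337  0.593] [-0.1 -0.4 -0.4] 0.0001
12.05 [0.4307 0.2679 0.1109] [-2.4158 -2.0082  0.    ] [ 0.41  -0.163  1.968  0.     1.337  0.593] [ 0.3  0.4 -0.6] -0.0001
```

View pics/w9.png

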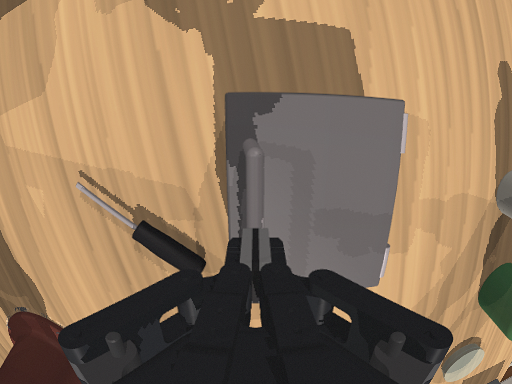

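View pics/s9c.png

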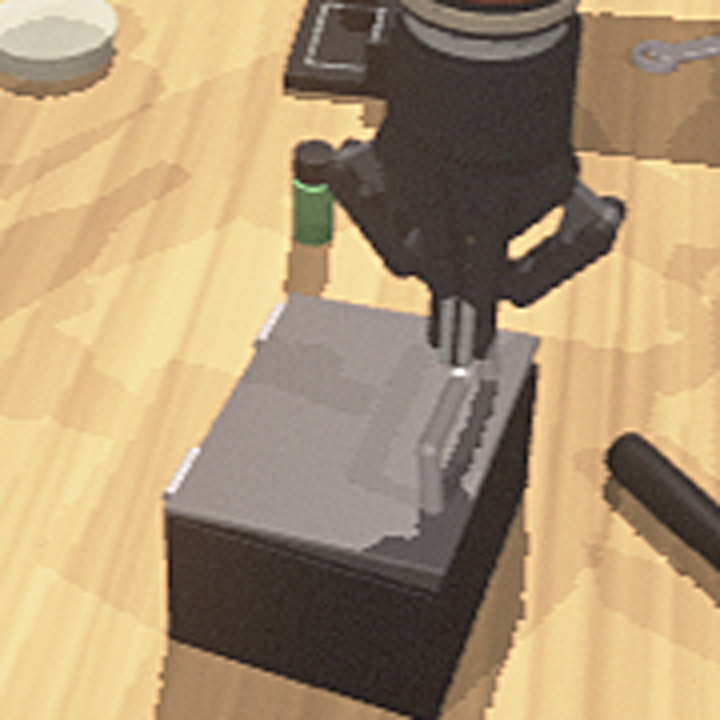

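Call:
drive_tool(moves=[0,0,0,0,0,0.005,0.6,0,0,0,0,0,0,0.6,0,0,0,0,0,-0.008,0.6,0,0,0,0,0,-0.007,0.6,0,0,0,0,0,0,0.6])

```text
t: 12.72
tool_pos: [0.4299, 0.2674, 0.0995]
tool_rot: [-2.415, -2.008, 0.004]
contact_force: [-0.2, 0.2, 0.6]
opening: 0.0339
```

```bash
python3 snap.py wrist w10;python3 snap.py side s10; python3 -c "
from h import *
crop('pics/s10.png','pics/s10c.png',260,210,350,320,7)"
```

```text
12.725 [0.4299 0.2674 0.0995] [-2.4154 -2.0077  0.0039] [ 0.409 -0.152  1.977 -0.     1.318  0.593] [-0.2  0.2  0.6] 0.0339
12.775 [0.4303 0.2676 0.1   ] [-2.4156e+00 -2.0078e+00  2.4000e-03] [ 0.409 -0.152  1.977  0.     1.318  0.593] [-0.3 -0.4  0.4] 0.0342
```

View pics/w10.png

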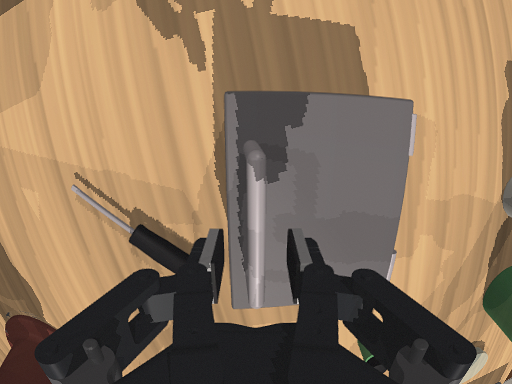

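View pics/s10c.png

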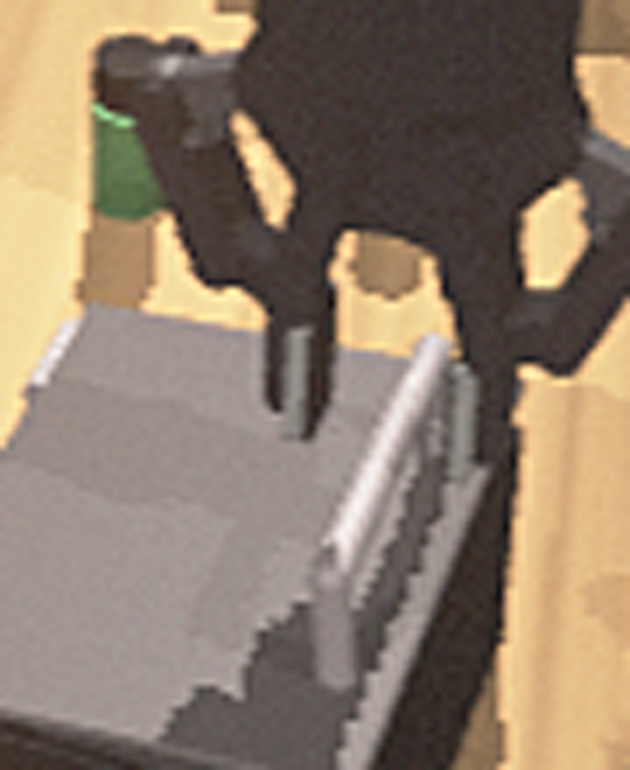

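Call:
drive_tool(moves=[0,0,0,0,0,-0.008,0.6,0,0,0,0,0,-0.007,0.6,0,0,0,0,0,0,1,0,0,0,0,0,0,1,0,0,0,0,0,0,1], newtons=25)

```text
t: 13.45
tool_pos: [0.4306, 0.2676, 0.0856]
tool_rot: [-2.416, -2.008, 0.001]
contact_force: [0.1, -0.6, -1.4]
opening: 0.009
```

```bash
python3 snap.py side s11; python3 -c "
from h import *
crop('pics/s11.png','pics/s11c.png',260,210,350,320,7)"
```

```text
13.45 [0.4306 0.2676 0.0856] [-2.4160e+00 -2.0081e+00  1.1000e-03] [ 0.409 -0.135  1.988 -0.     1.29   0.593] [ 0.1 -0.6 -1.4] 0.009
```

View pics/s11c.png

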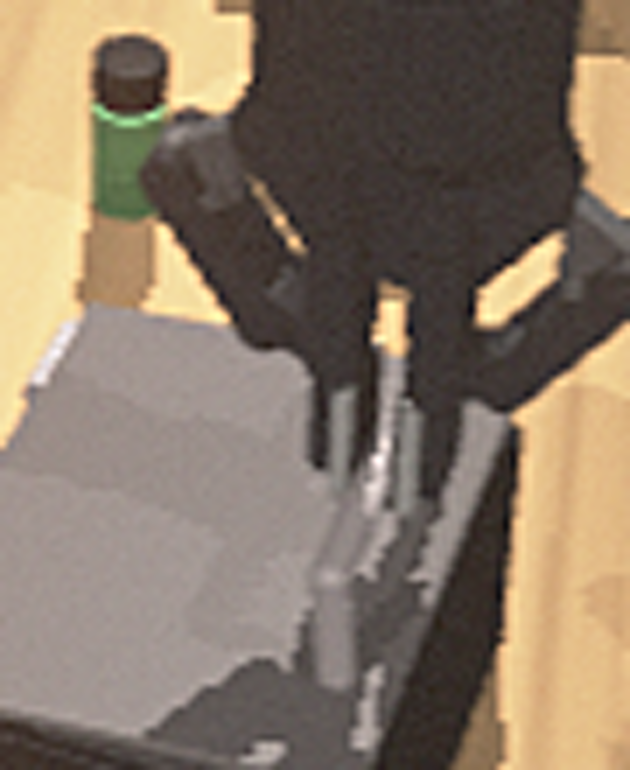

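Call:
drive_tool(moves=[0,0,0,0,0,0,0.7,0,0,0,0,0,0.004,0.7,0,0,0,0,0,0,1,0,0,0,0,0,0,1,0,0,0,0,0,0,1], newtons=25)

```text
t: 14.12
tool_pos: [0.4304, 0.2683, 0.09]
tool_rot: [-2.415, -2.007, 0.0]
contact_force: [-4.1, 3.1, 2.2]
opening: 0.0085
```

```bash
cat > arc.py <<'E'
from h import *
import sys
H0=np.array([.5375,.2470,.0805]);e=np.array([np.cos(-.182),np.sin(-.182),0]);z=np.array([0,0,1.]);ey=np.array([-e[1],e[0],0])
rho,ph=np.hypot(.114,.037),np.arctan2(.037,.114); d=.0387
def tcp(th,b):
    H=H0+rho*(-np.cos(th+ph)*e+np.sin(th+ph)*z); return H+d*(-z*np.cos(b)-e*np.sin(b))
if __name__=="__main__":
    o=ctrl.get_obs();print(o["tool_pos"],o["opening"])
    th=np.linspace(.098,1.75,16); b=np.interp(th,[.098,.5,1.75],[0,0,.45])
    print(tcp(th[0],0))
    P=[tcp(t,x) for t,x in zip(th,b)]
    for i in range(15): print(np.round((b[i+1]-b[i])*ey*57.3,2).tolist(),np.round(P[i+1]-P[i],4).tolist(),P[i+1].round(3),round(th[i+1],2))
E
python3 arc.py
```

```text
[0.43038558 0.26830948 0.0900239 ] 0.008488292000746836
[0.42948122 0.2668794  0.08977659]
[0.0, 0.0, 0.0] [0.0058, -0.0011, 0.0118] [0.435 0.266 0.102] 0.21
[0.0, 0.0, 0.0] [0.0071, -0.0013, 0.0111] [0.442 0.265 0.113] 0.32
[0.0, 0.0, 0.0] [0.0082, -0.0015, 0.0102] [0.451 0.263 0.123] 0.43
[0.14, 0.78, 0.0] [0.0088, -0.0016, 0.0092] [0.459 0.261 0.132] 0.54
[0.41, 2.23, 0.0] [0.0087, -0.0016, 0.0082] [0.468 0.26  0.14 ] 0.65
[0.41, 2.23, 0.0] [0.0095, -0.0018, 0.007] [0.478 0.258 0.147] 0.76
[0.41, 2.23, 0.0] [0.0102, -0.0019, 0.0058] [0.488 0.256 0.153] 0.87
[0.41, 2.23, 0.0] [0.0108, -0.002, 0.0045] [0.499 0.254 0.158] 0.98
[0.41, 2.23, 0.0] [0.0112, -0.0021, 0.0032] [0.51  0.252 0.161] 1.09
[0.41, 2.23, 0.0] [0.0114, -0.0021, 0.0018] [0.521 0.25  0.163] 1.2
[0.41, 2.23, 0.0] [0.0115, -0.0021, 0.0004] [0.533 0.248 0.163] 1.31
[0.41, 2.23, 0.0] [0.0115, -0.0021, -0.0009] [0.544 0.246 0.162] 1.42
[0.41, 2.23, 0.0] [0.0113, -0.0021, -0.0023] [0.555 0.244 0.16 ] 1.53
[0.41, 2.23, 0.0] [0.0109, -0.002, -0.0037] [0.566 0.242 0.156] 1.64
[0.41, 2.23, 0.0] [0.0104, -0.0019, -0.005] [0.577 0.24  0.151] 1.75
```

Call:
drive_tool(moves=[0,0,0,0.0055,-0.001,0.0118,1,0,0,0,0.007,-0.0013,0.0111,1,0,0,0,0.008,-0.0015,0.0102,1,0.14,0.78,0,0.0088,-0.0016,0.0092,1,0.4,2.2,0,0.0087,-0.0016,0.0082,1])

```text
t: 14.75
tool_pos: [0.4672, 0.2615, 0.1416]
tool_rot: [-2.38, -1.98, 0.058]
contact_force: [-8.4, 3.2, 6.4]
opening: 0.0088
```

```bash
python3 snap.py side s12; python3 -c "
from h import *
crop('pics/s12.png','pics/s12c.png',220,190,370,360,4)"
```

```text
14.75 [0.4672 0.2615 0.1416] [-2.3802 -1.9804  0.0576] [ 0.354 -0.086  1.845  0.03   1.432  0.532] [-8.4  3.2  6.4] 0.0088
```

View pics/s12c.png

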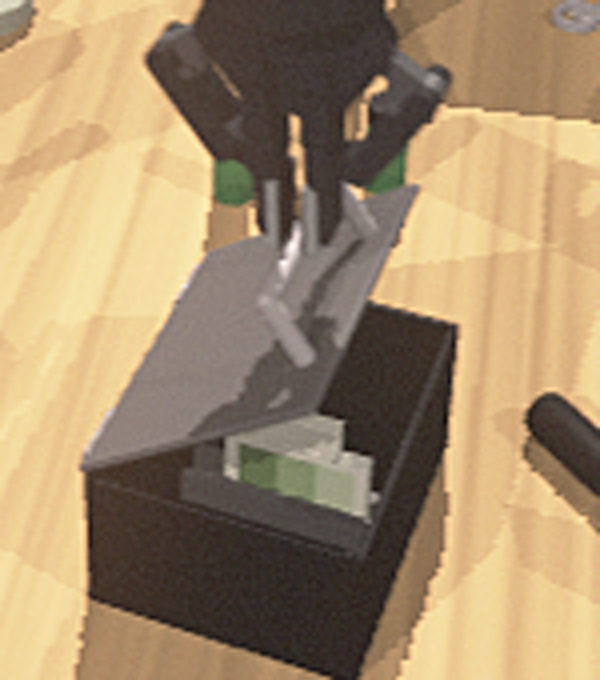

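Call:
drive_tool(moves=[0.4,2.2,0,0.0095,-0.0018,0.0065,1,0.4,2.2,0,0.0102,-0.0019,0.0055,1,0.4,2.2,0,0.0108,-0.002,0.0042,1,0.4,2.2,0,0.0112,-0.0021,0.003,1,0.4,2.2,0,0.0114,-0.0021,0.0016,1])

```text
t: 15.42
tool_pos: [0.5234, 0.2512, 0.1651]
tool_rot: [-2.262, -1.882, 0.233]
contact_force: [-3.3, 0.5, 10.3]
opening: 0.0085
```

```bash
python3 snap.py side s13; python3 -c "
from h import *
crop('pics/s13.png','pics/s13c.png',200,170,370,360,4)"
```

```text
15.425 [0.5234 0.2512 0.1651] [-2.2623 -1.8815  0.2326] [0.261 0.124 1.607 0.106 1.633 0.439] [-3.3  0.5 10.3] 0.0085
```

View pics/s13c.png

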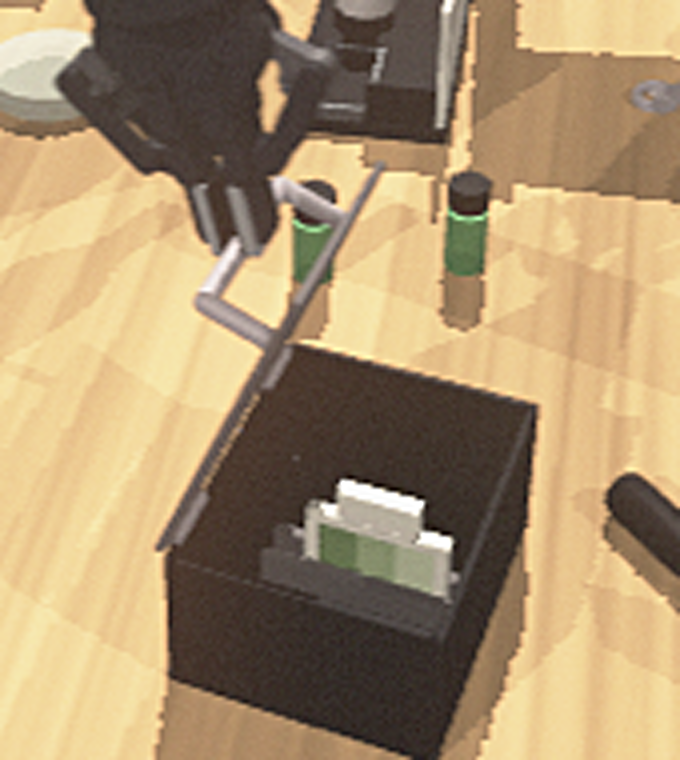

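Call:
drive_tool(moves=[0.4,2.2,0,0.0115,-0.0021,0.0014,1,0.4,2.2,0,0.0115,-0.0021,-0.0006,1,0.4,2.2,0,0.0113,-0.0021,-0.002,1,0.4,2.2,0,0.0109,-0.002,-0.0034,1,0.4,2.2,0,0.0104,-0.0019,-0.0048,1])

```text
t: 16.1
tool_pos: [0.579, 0.2407, 0.1535]
tool_rot: [-2.134, -1.774, 0.399]
contact_force: [1.1, 1.6, 6.3]
opening: 0.0085
```

```bash
python3 snap.py side s14; python3 -c "
from h import *
crop('pics/s14.png','pics/s14c.png',200,170,370,360,4)"
```

```text
16.1 [0.579  0.2407 0.1535] [-2.1336 -1.7739  0.3992] [0.195 0.372 1.371 0.163 1.811 0.385] [1.1 1.6 6.3] 0.0085
```

View pics/s14c.png

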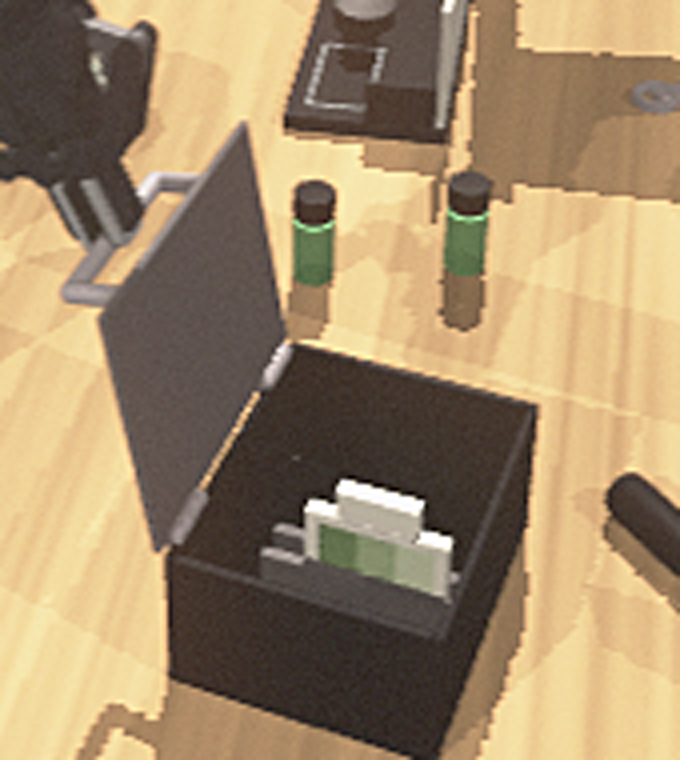

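Call:
drive_tool(moves=[0,0,0,0,0,0,0.75,0,0,0,0,0,0,0.75,0,0,0,0.006,-0.001,0.013,0.75,0,0,0,0.018,-0.003,0.038,0.75,0,0,0,0.021,-0.004,0.045,0.75])

```text
t: 16.77
tool_pos: [0.6223, 0.2326, 0.249]
tool_rot: [-2.133, -1.773, 0.403]
contact_force: [0.7, 0.2, -0.1]
opening: 0.0215
```

```bash
python3 snap.py side s15; python3 -c "
from h import *
crop('pics/s15.png','pics/s15c.png',150,90,370,360,2)
o=ctrl.get_obs()
T=R.from_rotvec([0,0,0])
yaw=np.pi-.182
tgt=R.from_matrix(np.array([[np.cos(yaw),np.sin(yaw),0],[np.sin(yaw),-np.cos(yaw),0],[0,0,-1]]))
cur=R.from_rotvec(o['tool_rot'])
y2=1.388;up=R.from_matrix(np.array([[np.cos(y2),np.sin(y2),0],[np.sin(y2),-np.cos(y2),0],[0,0,-1]]))
print('untilt',((up*cur.inv()).as_rotvec()*57.3).round(2),'turn',((tgt*up.inv()).as_rotvec()*57.3).round(2))"
```

```text
16.775 [0.6223 0.2326 0.249 ] [-2.1329 -1.7733  0.4034] [0.175 0.41  1.163 0.163 1.984 0.393] [ 0.7  0.2 -0.1] 0.0215
untilt [ -4.62 -24.32   0.06] turn [ 0.    0.   90.05]
```

View pics/s15c.png

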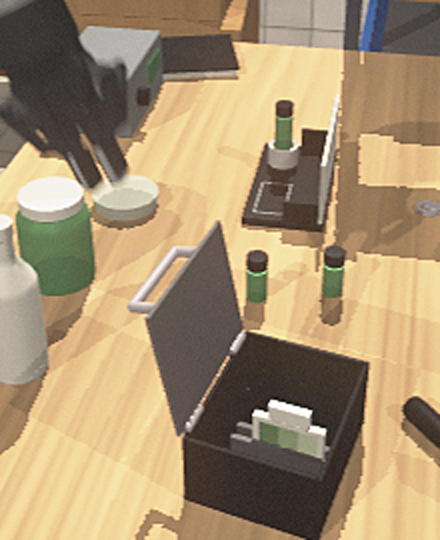

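Call:
drive_tool(moves=[-1.5,-8.1,0,-0.01,0.002,0.015,0.5,-1.5,-8.1,0,-0.01,0.002,0.015,0.5,-1.6,-8.1,0,-0.02,0.003,0,0.4,0,0,10,-0.02,0.003,0,0.3,0,0,10,-0.02,0.004,0,0.3])

```text
t: 17.45
tool_pos: [0.5414, 0.2469, 0.2793]
tool_rot: [-2.021, -2.4, 0.015]
contact_force: [-0.5, 0.0, 0.3]
opening: 0.0599
```

Call:
drive_tool(moves=[0,0,10,-0.02,0.004,0,0.3,0,0,10,-0.02,0.004,0,0.3,0,0,10,-0.018,0.004,0,0.3,0,0,10,-0.01,0,0,0.3,0,0,10,0,0,0,0.3])

```text
t: 18.08
tool_pos: [0.4739, 0.2588, 0.2791]
tool_rot: [0.818, 3.031, -0.017]
contact_force: [-0.4, 0.3, 0.3]
opening: 0.0597
```

Call:
drive_tool(moves=[0,0,10,0,0,-0.01,0.3,0,0,10,0,0,-0.01,0.3,0,0,0,0,0,0,0.3,0,0,0,0,0,0,0.3,0,0,0,0,0,0,0.3])

```text
t: 18.7
tool_pos: [0.4748, 0.2588, 0.2587]
tool_rot: [0.291, 3.125, -0.018]
contact_force: [0.0, 0.3, 0.0]
opening: 0.0601
```

```bash
python3 snap.py wrist w16; python3 -c "
from h import *
o=ctrl.get_obs()
yaw=np.pi-.182
tgt=R.from_matrix(np.array([[np.cos(yaw),np.sin(yaw),0],[np.sin(yaw),-np.cos(yaw),0],[0,0,-1]]))
cur=R.from_rotvec(o['tool_rot'])
print('turn',((tgt*cur.inv()).as_rotvec()*57.3).round(2))"
```

```text
18.7 [0.4748 0.2588 0.2587] [ 0.2909  3.1248 -0.0176] [ 0.368 -0.176  1.73  -0.011  1.589 -1.017] [0.  0.3 0. ] 0.0601
turn [0.66 0.12 0.19]
```

View pics/w16.png

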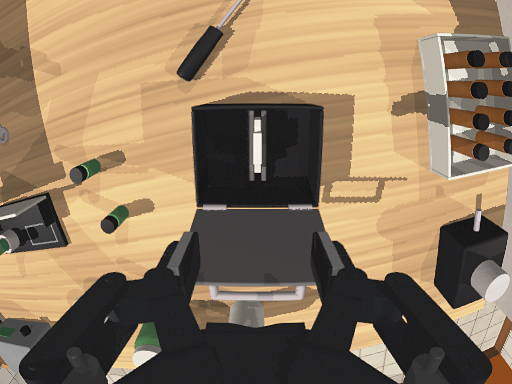

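```bash
python3 -c "
from h import *
crop('pics/w16.png','pics/w16c.png',185,95,330,215,5)
im=cv2.imread('pics/w16c.png')
Tc=wT(np.load('pics/w16.npz'))
from fit import w
" ; python3 - <<'E' | tail -3
import sys;sys.path.insert(0,'.')
import os;os.chdir('.')
from h import *
from fit import w
Tc=wT(np.load('pics/w16.npz'))
p=[.4737,.2590,-.182]
q=w(np.array([(20,5,71),(20,-5,71),(-20,-5,71),(-20,5,71),(0,0,71)])/1e3,p)
im=cv2.imread('pics/w16c.png')
u=(proj('wrist',q,Tc)-[185,95]+.5)*5-.5
cv2.polylines(im,[u[:4].round().astype(int).reshape(-1,1,2)],True,(0,0,255),1)
q=w(np.array([(65,80,80),(65,-80,80),(-65,-80,80),(-65,80,80)])/1e3,p)
u2=(proj('wrist',q,Tc)-[185,95]+.5)*5-.5
cv2.polylines(im,[u2.round().astype(int).reshape(-1,1,2)],True,(0,255,255),1)
cv2.imwrite('pics/w16o.png',im);print(u[4])
E
```

```text
stand [ 0.52817045 -0.24271608  0.01577011]
[[0.3, 1.6], [-0.8, 1.2], [-0.8, -0.2], [0.5, -0.2], [-0.3, 0.4], [-0.5, 0.2], [0.2, 0.0], [-0.6, -0.8], [-1.1, -0.1], [0.4, -0.2], [-0.5, -0.7], [-1.4, -1.8]]
top [ 0.5292516  -0.24309128  0.01154684]
side [ 0.52600403 -0.23929002  0.01934351]
case [ 0.47302741  0.25719844 -0.1829388   0.0893317 ]
[[-0.1, -0.4], [0.6, -0.6], [0.1, 1.1], [-0.4, 1.3], [2.1, 1.1], [-0.9, 0.7], [-0.4, -2.5], [-0.9, 1.2], [0.7, -2.2], [0.9, -0.0], [-0.8, 0.4], [-0.2, 0.3], [-0.4, 0.8], [-0.9, -1.1]]
[0.6370949  0.01576688 0.095     ] [0.63543614 0.01687514 0.095     ]
short [0.5363694  0.01119822 0.06      ]
short [ 0.44972799 -0.014766    0.06      ]
hole [[ 0.54895644 -0.29239448  0.012     ]] view [[ 0.54737949 -0.19240691  0.1       ]] plate [[0.47302741 0.25719844 0.005     ]] handle [[0.42853784 0.26542934 0.12752274]]
short [ 0.44972799 -0.014766    0.06      ]
hole [[ 0.54895644 -0.29239448  0.012     ]] view [[ 0.54737949 -0.19240691  0.1       ]] plate [[0.47302741 0.25719844 0.005     ]] handle [[0.42853784 0.26542934 0.12752274]]
[358.76604303 309.55662349]
```

View pics/w16o.png

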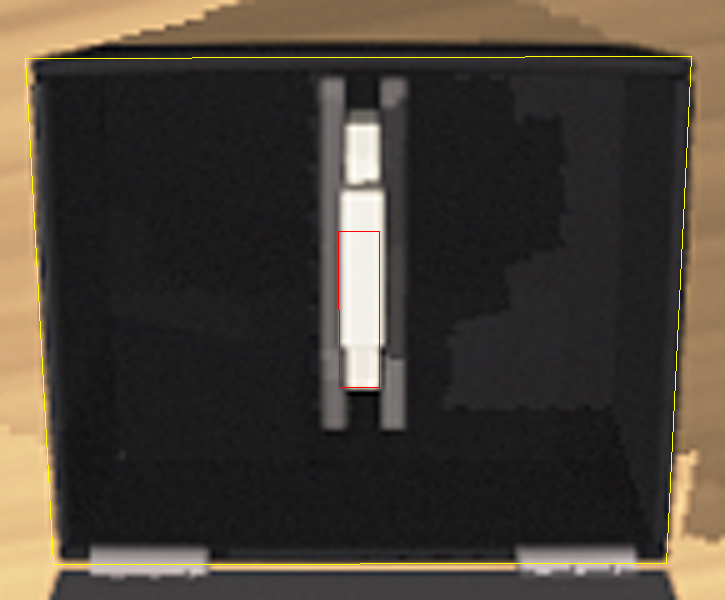

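Call:
drive_tool(moves=[0.66,0.12,0.19,-0.0115,0.0028,-0.04,0.3,0,0,0,0,0,-0.055,0.3,0,0,0,0,0,-0.055,0.35,0,0,0,0,0,-0.02,0.4,0,0,0,0,0,0,0.4])

```text
t: 19.38
tool_pos: [0.4626, 0.2613, 0.0872]
tool_rot: [-0.284, -3.126, 0.002]
contact_force: [0.2, 0.2, 0.4]
opening: 0.0511
```

```bash
python3 snap.py wrist w17; python3 snap.py side s17; python3 -c "
from h import *
crop('pics/w17.png','pics/w17c.png',150,80,360,280,3)
crop('pics/s17.png','pics/s17c.png',220,190,370,360,4)"
```

```text
19.375 [0.4626 0.2613 0.0872] [-2.8410e-01 -3.1258e+00  2.3000e-03] [ 0.374 -0.074  1.929  0.     1.29  -1.015] [0.2 0.2 0.4] 0.0511
19.425 [0.464  0.2619 0.0892] [2.8420e-01 3.1283e+00 5.0000e-04] [ 0.374 -0.076  1.926  0.     1.29  -1.015] [0.2 0.4 0.4] 0.0514
```

View pics/w17c.png

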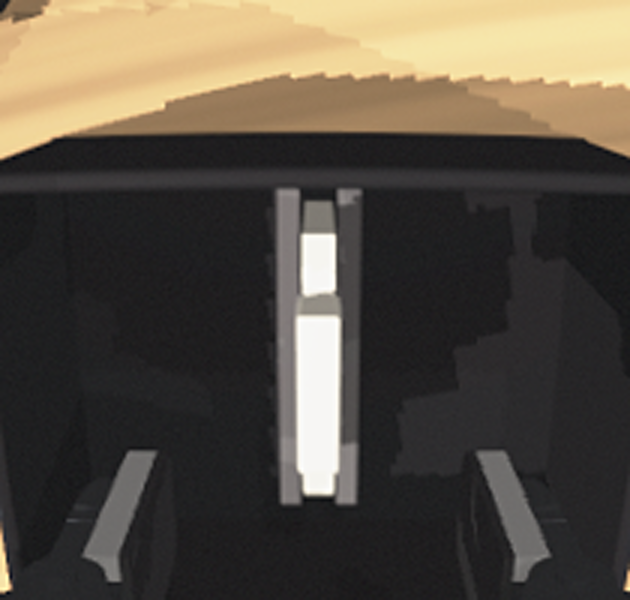

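View pics/s17c.png

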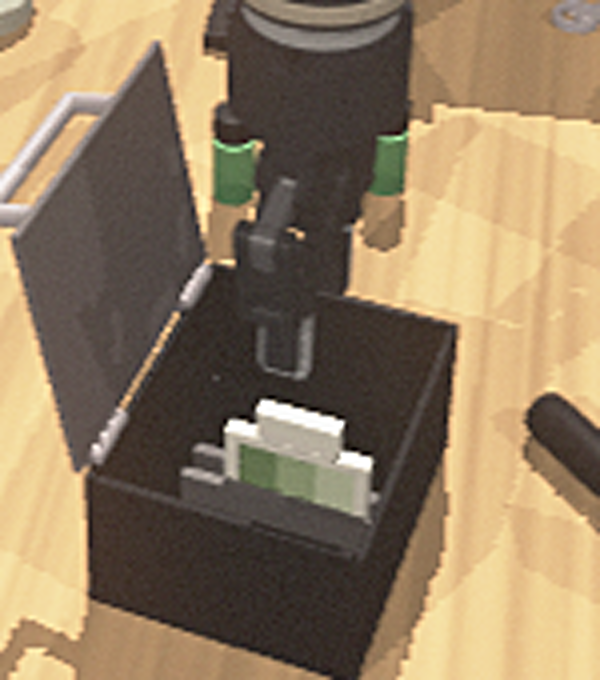

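```bash
python3 -c "
from h import *
o=np.load('pics/w17.npz');Tc=wT(o)
T=np.linalg.inv(Tc@np.linalg.inv(CAL['wrist']['T_tool_cam']))
for v in (395/3+80-.3,317/3+80-.3,472/3+80-.3):
  b=back('wrist',(318/3+150,v),.071,Tc);print(b,(T@np.r_[b,1]))
  b=back('wrist',(318/3+150,v),.061,Tc);print('z-10mm',b,(T@np.r_[b,1]))
"
```

```text
[0.46409739 0.26190051 0.071     ] [-1.45696303e-03  9.06554973e-04  1.61449347e-02  1.00000000e+00]
z-10mm [0.46811337 0.26118554 0.061     ] [-5.56389415e-03  9.44472010e-04  2.61334782e-02  1.00000000e+00]
[0.44532502 0.26534546 0.071     ] [1.76288048e-02 9.10182170e-04 1.61981165e-02 1.00000000e+00]
z-10mm [0.44836994 0.26480868 0.061     ] [1.45091572e-02 9.48286838e-04 2.61894111e-02 1.00000000e+00]
[0.48399351 0.25825281 0.071     ] [-2.16846243e-02  9.06120670e-04  1.60885652e-02  1.00000000e+00]
z-10mm [0.4890387  0.25734914 0.061     ] [-2.68379077e-02  9.44015241e-04  2.60741928e-02  1.00000000e+00]
```

Call:
drive_tool(moves=[0,0,0,0.0015,0,-0.025,0.4,0,0,0,0,0,-0.02,0.4,0,0,0,0,0,-0.013,0.4,0,0,0,0,0,0,0.6,0,0,0,0,0,0,1], newtons=40)

```text
t: 20.1
tool_pos: [0.4657, 0.262, 0.0313]
tool_rot: [0.284, 3.128, 0.001]
contact_force: [-0.4, -0.3, 0.0]
opening: 0.017
```

Call:
drive_tool(moves=[0,0,0,0,0,0,1,0,0,0,0,0,0,1,0,0,0,0,0,0,1,0,0,0,0,0,0,1,0,0,0,0,0,0,1])

```text
t: 20.72
tool_pos: [0.4657, 0.262, 0.0314]
tool_rot: [0.284, 3.127, 0.001]
contact_force: [-0.7, -0.7, 7.0]
opening: 0.0084
```

```bash
python3 snap.py side s18; python3 -c "
from h import *
crop('pics/s18.png','pics/s18c.png',220,190,370,360,4)"
```

```text
20.725 [0.4657 0.262  0.0314] [2.8370e-01 3.1274e+00 1.1000e-03] [ 3.730e-01  1.000e-03  1.958e+00  0.000e+00  1.181e+00 -1.017e+00] [-0.7 -0.7  7. ] 0.0084
```

View pics/s18c.png

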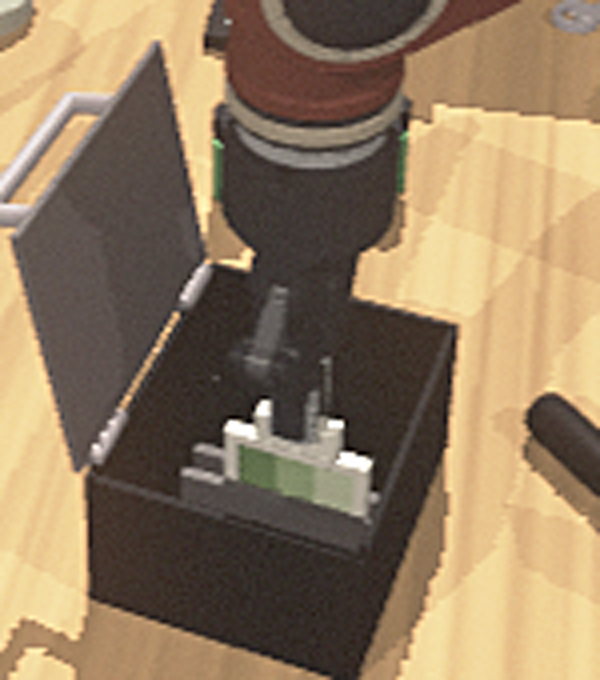

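Call:
drive_tool(moves=[0,0,0,0,0,0.012,1,0,0,0,0,0,0.02,1,0,0,0,0,0,0.03,1,0,0,0,0,0,0.035,1,0,0,0,0,0,0.035,1], newtons=60)

```text
t: 21.4
tool_pos: [0.464, 0.2614, 0.1628]
tool_rot: [-0.284, -3.127, 0.001]
contact_force: [0.1, -0.2, -0.2]
opening: 0.0076
```

```bash
python3 snap.py side s19; python3 -c "
from h import *
crop('pics/s19.png','pics/s19c.png',220,150,370,340,4)"
```

```text
21.4 [0.464  0.2614 0.1628] [-2.8370e-01 -3.1269e+00  1.1000e-03] [ 0.373 -0.145  1.862  0.     1.426 -1.017] [ 0.1 -0.2 -0.2] 0.0076
```

View pics/s19c.png

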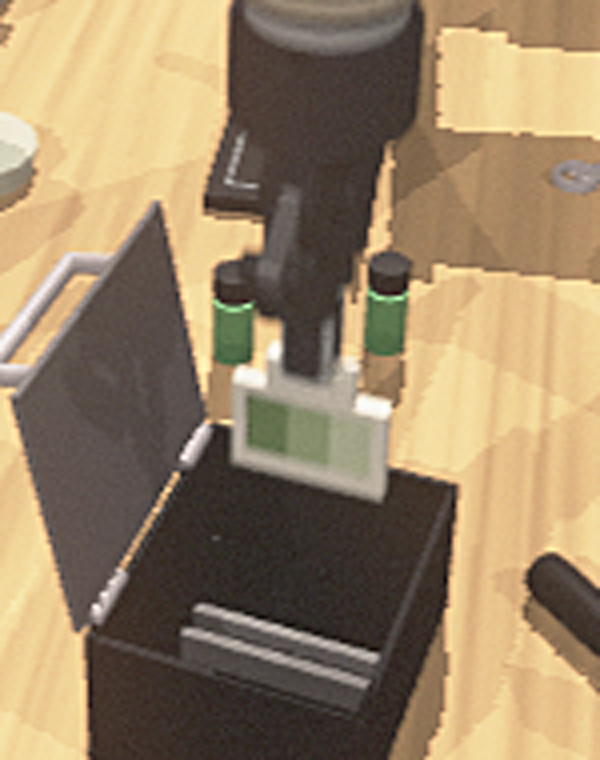

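Call:
drive_tool(moves=[0,0,-7,0.006,-0.03,0.005,1,0,0,-9,0.0093,-0.05,0,1,0,0,-9,0.0095,-0.05,0,1,0,0,-9,0.0095,-0.05,0,1,0,0,-9,0.0095,-0.05,0,1])

```text
t: 22.08
tool_pos: [0.5081, 0.03, 0.1667]
tool_rot: [-1.417, -2.802, -0.0]
contact_force: [0.7, 0.6, -0.1]
opening: 0.0074
```

Call:
drive_tool(moves=[0,0,-9,0.0095,-0.05,0,1,0,0,-9,0.0095,-0.05,0,1,0,0,-9,0.0095,-0.05,0,1,0,0,-9,0.0095,-0.045,0,1,0,0,0,0,0,0,1])

```text
t: 22.7
tool_pos: [0.5462, -0.166, 0.1664]
tool_rot: [-2.213, -2.228, 0.0]
contact_force: [0.8, 0.8, -0.3]
opening: 0.0075
```

Call:
drive_tool(moves=[0,0,0,0,-0.02,0,1,0,0,0,0,0,0,1,0,0,0,0,0,0,1,0,0,0,0,0,0,1,0,0,0,0,0,0,1])

```text
t: 23.32
tool_pos: [0.5464, -0.1829, 0.1669]
tool_rot: [-2.207, -2.234, -0.001]
contact_force: [0.8, 0.4, -0.8]
opening: 0.0071
```

```bash
python3 snap.py side s20; python3 snap.py top t20;python3 snap.py wrist w20; python3 -c "
from h import *
crop('pics/s20.png','pics/s20c.png',220,50,350,220,4)
crop('pics/t20.png','pics/t20c.png',300,180,430,280,6)
o=ctrl.get_obs();m=R.from_rotvec(o['tool_rot']).as_matrix();print(np.degrees(np.arctan2(m[1,0],m[0,0])),m[:,2])"
```

```text
23.325 [ 0.5464 -0.1829  0.1669] [-2.2075e+00 -2.2339e+00 -7.0000e-04] [-4.530e-01 -4.200e-02  1.759e+00  1.000e-03  1.425e+00 -4.650e-01] [ 0.8  0.4 -0.8] 0.0071
23.375 [ 0.5464 -0.183   0.1669] [-2.2076e+00 -2.2337e+00 -6.0000e-04] [-4.530e-01 -4.200e-02  1.759e+00  1.000e-03  1.425e+00 -4.650e-01] [ 0.7 -0.3 -0. ] 0.0073
23.425 [ 0.5463 -0.1831  0.1668] [-2.2078e+00 -2.2335e+00 -6.0000e-04] [-4.530e-01 -4.200e-02  1.759e+00  1.000e-03  1.425e+00 -4.650e-01] [ 1.  -0.9 -0.8] 0.0076
90.6561168925461 [-4.84970120e-04  9.96062481e-04 -9.99999386e-01]
```

View pics/s20c.png

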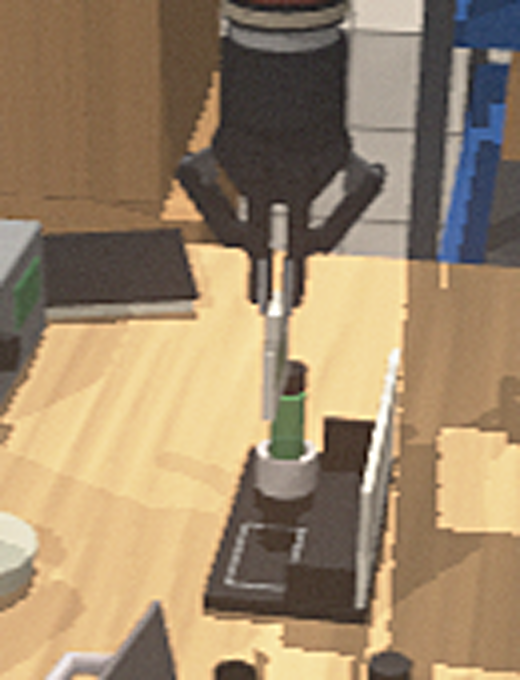

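View pics/t20c.png

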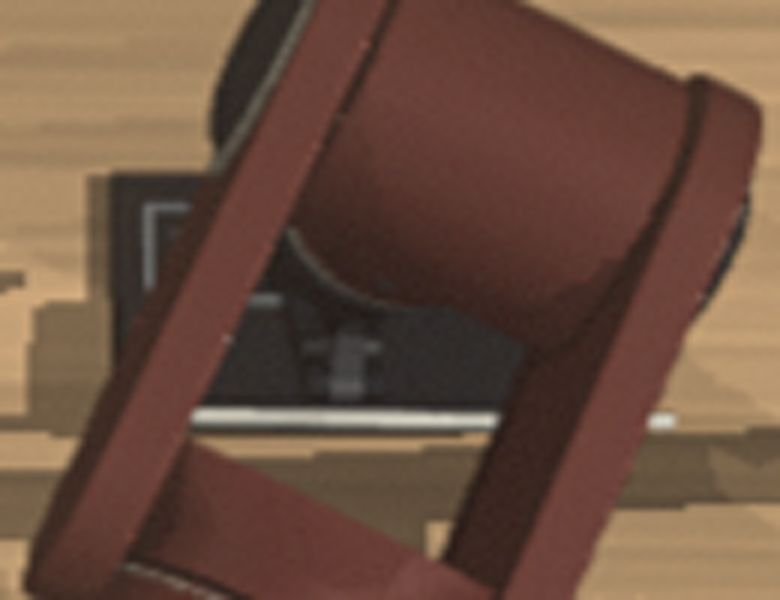

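View pics/w20.png

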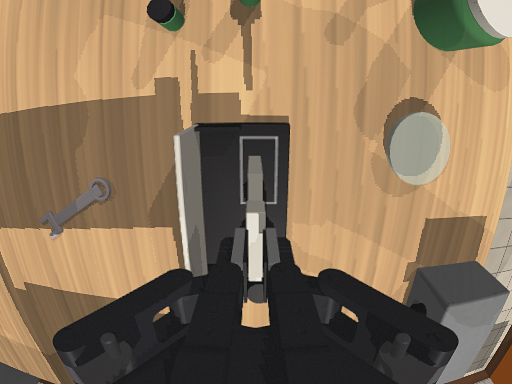

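Call:
drive_tool(moves=[0,0,0,0.0026,-0.009,0,1,0,0,0,0,0,-0.025,1,0,0,0,0,0,-0.025,1,0,0,0,0,0,-0.0175,1,0,0,0,0,0,0,1])

```text
t: 24.1
tool_pos: [0.5478, -0.1922, 0.0974]
tool_rot: [-2.206, -2.23, 0.001]
contact_force: [-0.9, -0.3, -0.5]
opening: 0.0075
```

Call:
drive_tool(moves=[0,0,0,0,0,0,1,0,0,0,0,0,0,1,0,0,0,0,0,0,1,0,0,0,0,0,0,1,0,0,0,0,0,0,1])

```text
t: 24.72
tool_pos: [0.549, -0.1925, 0.0994]
tool_rot: [-2.209, -2.233, -0.001]
contact_force: [0.1, 0.3, -1.3]
opening: 0.0072
```

```bash
python3 snap.py side s21; python3 snap.py wrist w21; cat > fin.py <<'E'
from h import *
import sys
n=sys.argv[1]
o=np.load(f'pics/s{n}.npz');p=o['tool_pos'];m=R.from_rotvec(o['tool_rot']).as_matrix();yw=np.arctan2(m[1,0],m[0,0])-np.pi/2
print(np.degrees(yw),p)
dz=float(sys.argv[2])
def box(x,y,a,b,s):return [(i*x,j*y,k) for i in(-1,1) for j in(-1,1) for k in(a,b)]
def draw(im,P,col,x0,y0,s,cam,Tc=None):
    u=((proj(cam,P,Tc)-[x0,y0]+.5)*s-.5).round().astype(int)
    for i in range(8):
        for k in(1,2,4):
            if i<(i^k): cv2.line(im,tuple(map(int,u[i])),tuple(map(int,u[i^k])),col,1,cv2.LINE_AA)
c,s_=np.cos(yw),np.sin(yw)
def W(P,org): P=np.array(P);return np.c_[org[0]+c*P[:,0]-s_*P[:,1],org[1]+s_*P[:,0]+c*P[:,1],P[:,2]+org[2]]
org=p+[0,0,dz]
A=W(box(.004,.035,-.033,.015,0),org);B=W(box(.005,.02,.015,.033,0),org)
crop(f'pics/s{n}.png',f'pics/s{n}c.png',250,70,330,210,5)
im=cv2.imread(f'pics/s{n}c.png');im2=im.copy();draw(im2,A,(0,0,255),250,70,5,'side');draw(im2,B,(255,0,0),250,70,5,'side');cv2.imwrite(f'pics/s{n}o.png',np.hstack([im[:590],im2[:590]]))
Tc=wT(np.load(f'pics/w{n}.npz'));crop(f'pics/w{n}.png',f'pics/w{n}c.png',160,80,340,310,2)
im=cv2.imread(f'pics/w{n}c.png');im2=im.copy();draw(im2,A,(0,0,255),160,80,2,'wrist',Tc);draw(im2,B,(255,0,0),160,80,2,'wrist',Tc);cv2.imwrite(f'pics/w{n}o.png',np.hstack([im,im2]))
E
python3 fin.py 21 .0066
```

```text
24.725 [ 0.549  -0.1925  0.0994] [-2.2085e+00 -2.2331e+00 -6.0000e-04] [-4.650e-01  3.100e-02  1.803e+00  1.000e-03  1.308e+00 -4.770e-01] [ 0.1  0.3 -1.3] 0.0072
24.775 [ 0.5489 -0.1925  0.0994] [-2.2084e+00 -2.2330e+00 -5.0000e-04] [-4.650e-01  3.100e-02  1.803e+00  1.000e-03  1.308e+00 -4.770e-01] [ 0.   0.2 -0.9] 0.0075
0.6334942816228102 [ 0.54895922 -0.19247739  0.099435  ]
```

View pics/s21o.png

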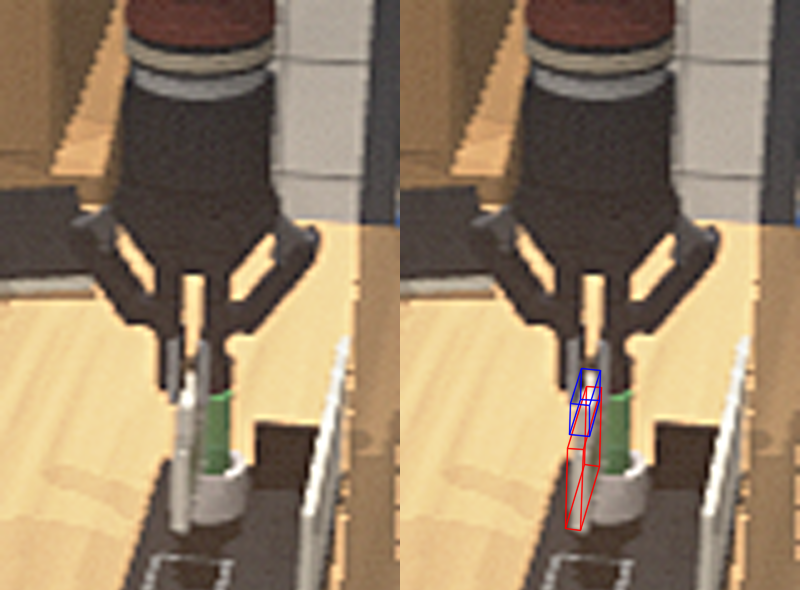

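View pics/w21o.png

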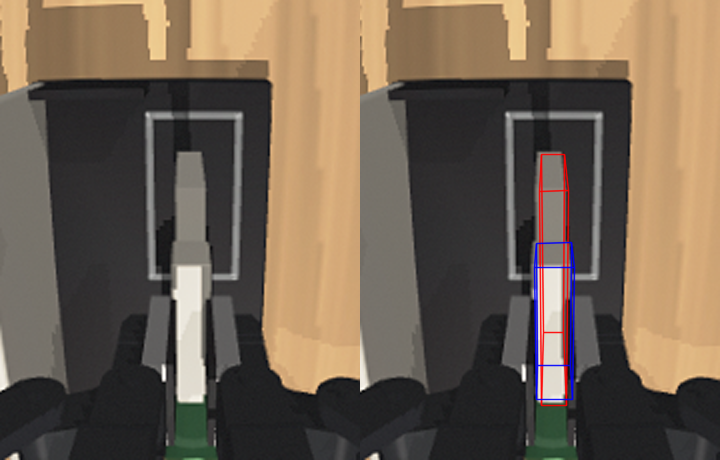

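```bash
python3 -c "
from h import *
Tc=wT(np.load('pics/w21.npz'))
for c in [(148,114),(242,114),(239,278),(151,278)]: print(back('wrist',(c[0]/2+160,c[1]/2+80),.012,Tc).round(4))
print('plate bottom far edge',back('wrist',(190/2+160,152/2+80),.073,Tc),'tab top near/far',back('wrist',(191/2+160,265/2+80),.139,Tc),back('wrist',(190/2+160,403/2+80),.139,Tc))
"
```

```text
[ 0.5289 -0.152   0.012 ]
[ 0.5709 -0.1516  0.012 ]
[ 0.5722 -0.2312  0.012 ]
[ 0.5295 -0.2316  0.012 ]
plate bottom far edge [ 0.54772621 -0.15683734  0.073     ] tab top near/far [ 0.54815576 -0.1719789   0.139     ] [ 0.54831806 -0.21411933  0.139     ]
```

Call:
drive_tool(moves=[0,0,0,0.002,0.001,-0.003,1,0,0,0,0,0,-0.003,1,0,0,0,0,0,0,1,0,0,0,0,0,0,1,0,0,0,0,0,0,1])

```text
t: 25.45
tool_pos: [0.551, -0.1915, 0.0934]
tool_rot: [-2.209, -2.233, -0.001]
contact_force: [-0.2, -0.2, 0.1]
opening: 0.007
```

```bash
python3 snap.py side s22; python3 snap.py wrist w22; python3 fin.py 22 .0066; python3 snap.py top t22
```

```text
25.45 [ 0.551  -0.1915  0.0934] [-2.2085e+00 -2.2330e+00 -6.0000e-04] [-4.620e-01  4.100e-02  1.804e+00  1.000e-03  1.298e+00 -4.740e-01] [-0.2 -0.2  0.1] 0.007
25.5 [ 0.551  -0.1915  0.0934] [-2.2085e+00 -2.2330e+00 -6.0000e-04] [-4.620e-01  4.100e-02  1.804e+00  1.000e-03  1.298e+00 -4.740e-01] [ 1.1  0.7 -0.6] 0.0072
0.6314024962010413 [ 0.55099013 -0.19149961  0.09339984]
25.55 [ 0.551  -0.1915  0.0934] [-2.2086e+00 -2.2331e+00 -6.0000e-04] [-4.620e-01  4.100e-02  1.804e+00  1.000e-03  1.298e+00 -4.740e-01] [-0.6 -1.  -0.5] 0.0076
```

View pics/s22.png

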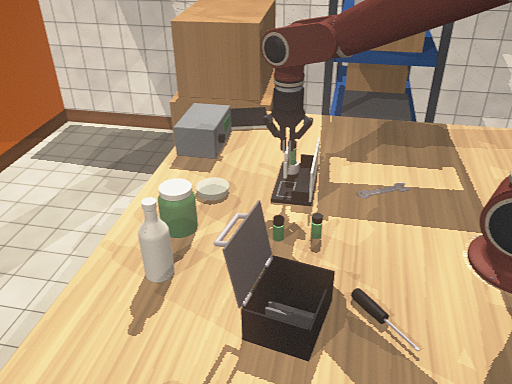

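View pics/w22o.png

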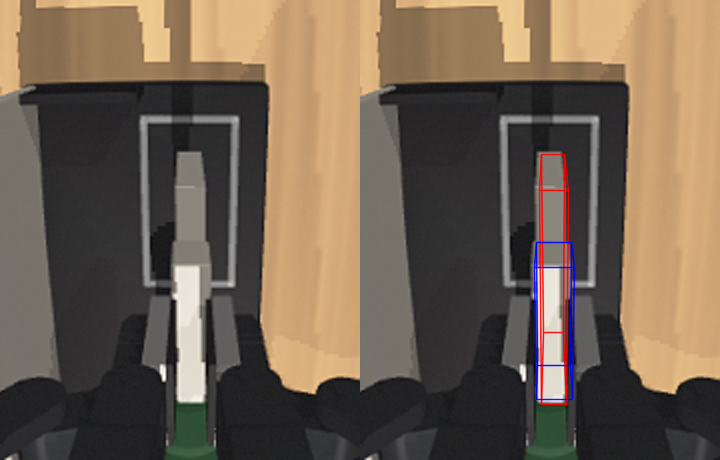

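View pics/t22.png

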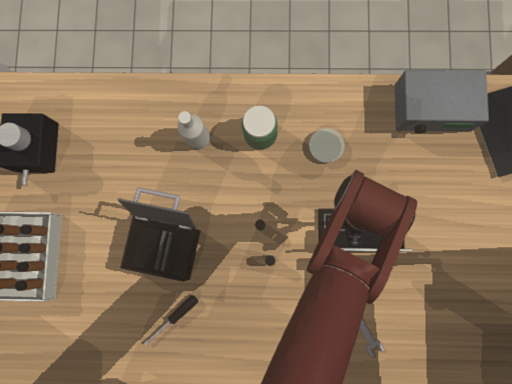

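```bash
python3 -c "
from station import ctrl
print(ctrl.finish_job())"
```

```text
the job is handed in; nothing more can be done
None
```

I stood the tall vial in the stand's ring, opened the case's flap, drew the plate out by its tab, and handed the job in at about 25.6 s with the plate held still at the viewing point. The tool reports no verdict; the checks below are my own measurements from the camera images.

- **Vial:** it went into the ring with no side force and met the floor at about 5 N. In the side view its cap top lies within 1 pixel of where a fully seated vial's would be. I released it before touching the case.
- **Flap:** I swung it by the handle to about 1.7 rad. It has stayed there since I let go of it.
- **Plate:** its middle is about 100 mm above the table and within about 2 mm of the outlined rectangle's centre. The plate is upright and within about 0.3° of parallel to the board. The contact force is about zero and the views show it clear of stand and vial.
- **Bystanders:** the short vials, jar, bottle and dish look unmoved in the last top and side pictures.

Two things disagreed:

- **Fingertips:** they sit about 22 mm farther back than the stated tool point. My first grip on the flap handle closed on nothing, so I lowered the gripper about 25 mm and gripped again. I allowed for this offset in the later plate grasp.
- **Cameras:** in the plate check just before the final shift, the side and wrist cameras differed by 1–2 mm along x. I relied on the wrist camera.

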